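Load the sloping test nest and clamp it

ROBOT

A 6-joint arm with a two-finger parallel gripper is mounted at the origin on the work surface. World frame = base frame: x ahead of the robot, y to its left, z up, the work surface at z = 0. Lengths are in m, angles in rad, forces in N, time in s.
With the tool pointing down it reaches from about 0.3 to 0.875 m from the base axis. Payload 6.4 kg.
Tool frame: the origin (TCP) lies midway between the tips of the shut fingers; the grasp point (between the pads) lies 19 mm behind it; z points along the fingers, y is the direction in which the jaws open and shut (so a half turn about z gives the same grasp; the last joint's range is limited). The gripper opens to 85 mm and grips with 20 to 120 N. Pads are 22 mm wide; open, the fingers measure 114 mm over their backs; the gripper's body (76 mm by 85 mm) begins 54 mm behind the grasp point. The pads swing forward as they close: fully open they stand 13 mm farther back than shut.
Start: joints at [1.056, 0.181, 1.607, -0, 1.354, -0.206], TCP at [0.175, 0.548, 0.231] pointing down, gripper open.
Joint ranges: [-2.99, 2.99], [-0.89, 2.07], [0.3, 2.58], [-1.14, 4.28], [0, 2.63], [-3.12, 3.12]. Speed limits (rad/s): [2.57, 2.57, 3.01, 3.14, 3.14, 3.14].

INTERFACE

Orientations are given as a unit quaternion [w, x, y, z].
In Python, from bench import get_obs, camera, hand_in gives the robot as it stands.
- The arm moves only by the tool drive_tool, never from a script. Its argument "deltas" is a list of rows, each a list of 2 entries, a list of its own where there are three numbers: the shift along the world's x, y, z in m, then the turn about the world's z in rad. A call has 1 to 10 rows; each row shifts and turns the pose as measured when the row begins; what a row does not reach is not made up. A row lasts 1/10 s, in which the tool goes at most 50 mm and 8.59 degrees, less where a joint would pass 70% of its speed; a pose out of reach is approached as far as the arm can. A call is refused whole if a number of a shift passes 0.05 or a number of a turn 0.15, either way. A call with a gripper value outside its range is refused whole. "gripper" is the opening, from 0 (shut) to 1 (fully open), set as the call begins (left out, the last holds). The fingers move at their own pace and stop on an object; the grip force is fixed at half the most. Time passes only in rows, so rows that do not move let the fingers close. It gives the time, the measured TCP pose, the force and the opening at its end, in the units of the state.
- get_obs(): the state, without advancing time (a new reading comes with each control period).
- camera(name): name is "scene" or "top" or "wrist"; returns a dict with "frame" (480x640x3 uint8, red, green, blue), "fx", "fy", "cx", "cy" (pixels), "k1" (the pictures are not rectified: a ray, as slopes to the right and down, at radius r is drawn at 1 + k1 r^2 times it, then the intrinsics apply), "eye" and "attitude" of the camera in the world. Camera axes: x right, y down, z forward; pixel columns grow to the right and rows downward; lengths in m; the calibration is good to about 2 mm. A picture is of the moment at which its call begins. There is no depth.
- hand_in(): hands the job in, once; it reports no verdict.
The state is a dict: "time_s": time; "q": joint angles; "dq": joint speeds; "joint_efforts": joint torques, N m; "eef_pos": TCP position; "eef_rot": TCP orientation; "wrist_force": force on the tool from outside, world axes, zero at the start; "torque": the same for the moment, N m; "opening": opening from 0.0 (shut) to 1.0 (fully open).
Only numpy, scipy, OpenCV 4.12 (cv2) and the standard library are available. Lean on these libraries where they do the work, as an engineer would, in place of code of your own. Each camera call takes 0.05 s, during which the arm holds its last target.

TASK

Load the blue-, yellow- and green-capped power modules one by one into the sloping test pockets, each in the pocket of its own colour, cap up and fully home on the pocket's floor; lower them in, do not let them fall from a height. Once all three are in and let go, push the nest's clamp lever away from the robot, fully over to its far stop. Leave the red-capped module, the screwdriver and the spool where they are.

Things in the scene. Friction and masses are not known exactly. Their poses are not given: they have to be found in the camera images.
- nest: Grey plinth of the test nest, fixed; 170 mm (its x) by 440 mm (its y), 20 mm thick, with a white back ledge to 80 mm height along the far side of the pockets. Origin on the table surface under the middle pocket place; its +x points away from the robot, level, up the slope of the pockets; +y is to the left along the row. The three pocket places lie at y = -100, 0 and +100 mm; which colour is at which place varies. The clamp lever stands at y = -225 mm.
- lever (a joint): Clamp lever hinged about the nest's y axis, in rad: 0 leans towards the robot (-x of the nest, about 0.5 rad from vertical), 1.0 is the far stop (0.5 rad from vertical away from the robot). Stays where it is left, light friction; it swings over when pushed with a few N. Starts near 0.
- lever_tip (a point): Centre of the 26 mm black ball at the tip of the clamp lever (slim black stick 10 mm thick, 90 mm from hinge to ball, hinge 42 mm above the table, so the ball starts some 121 mm above the table); it sweeps about 86 mm in the nest's +x over the full swing, highest midway.
- module_blue_mid (a point): Centre of the loose power module with the blue cap: finned aluminium block 80 mm long (x), 40 mm wide (y), 60 mm high (z up, the blue top 14 mm), 0.2 to 0.4 kg, standing flat on the table. Grip it across its 40 mm width, near the top; it fits its pocket either way round (half turn about z).
- module_yellow_mid (a point): Centre of the loose power module with the yellow cap: finned aluminium block 80 mm long (x), 40 mm wide (y), 60 mm high (z up, the yellow top 14 mm), 0.2 to 0.4 kg, standing flat on the table. Grip it across its 40 mm width, near the top; it fits its pocket either way round (half turn about z).
- module_green_mid (a point): Centre of the loose power module with the green cap: finned aluminium block 80 mm long (x), 40 mm wide (y), 60 mm high (z up, the green top 14 mm), 0.2 to 0.4 kg, standing flat on the table. Grip it across its 40 mm width, near the top; it fits its pocket either way round (half turn about z).
- pocket_blue: The blue-walled pocket of the nest, open on top, tilted 30 degrees towards the robot. Origin at the middle of its floor, which is some 75 mm above the table; z is square to the floor, out of the mouth (up and towards the robot), y along the row, x up the slope. Inside 88 mm (x) by 48 mm (y), 26 mm deep, walls 6 mm; a module stands with its 80 mm along x and sticks out 34 mm.
- pocket_yellow: The yellow-walled pocket of the nest, open on top, tilted 30 degrees towards the robot. Origin at the middle of its floor, which is some 75 mm above the table; z is square to the floor, out of the mouth (up and towards the robot), y along the row, x up the slope. Inside 88 mm (x) by 48 mm (y), 26 mm deep, walls 6 mm; a module stands with its 80 mm along x and sticks out 34 mm.
- pocket_green: The green-walled pocket of the nest, open on top, tilted 30 degrees towards the robot. Origin at the middle of its floor, which is some 75 mm above the table; z is square to the floor, out of the mouth (up and towards the robot), y along the row, x up the slope. Inside 88 mm (x) by 48 mm (y), 26 mm deep, walls 6 mm; a module stands with its 80 mm along x and sticks out 34 mm.
- module_red_mid (a point): Centre of the red-capped reject module, same size and shape as the others, among them: leave it alone.
- screwdriver_grip (a point): Screwdriver lying on the table, 180 mm long; point in its handle. Leave it alone.
- spool: Grey spool standing on the table, 64 mm across, 50 mm high, origin under its centre. Leave it alone.

How it is judged:
By the outcome, as a careful person would: the job done as asked, in the order asked, and still so for the second after the job is handed in, with the robot touching nothing.
It also fails if it takes over 72 s, if anything falls off the work surface, if the arm or the gripper's body presses on something with over 40 N, if the wrist force passes 120 N, or if a joint passes its speed limit or range.

## Working session

There is one attempt and no reset: what is moved stays moved. The work goes in short steps, Python scripts to look and compute and a tool call to move; the robot and the scene stay as the last step left them, time stands still between calls to the robot, and variables do not carry over. Pictures are saved under pics/ and viewed, and the job is handed in when it is done.

Besides the shell and the picture viewer there is one more tool, called after "Call:" by a JSON object that holds its "name" and its "arguments". drive_tool: Moves the arm, as the interface text tells. Its arguments: {"type":"object","properties":{"deltas":{"type":"array","items":{"type":"array"}},"gripper":{"type":"number"}},"required":["deltas"]}

```bash
ls; mkdir -p pics; python3 - <<'E'
from bench import get_obs,camera
import cv2
o=get_obs();print(o)
for n in ["scene","top","wrist"]:
    c=camera(n);cv2.imwrite(f"pics/{n}0.png",c["frame"][:,:,::-1]);print(n,{k:v for k,v in c.items() if k!="frame"})
E
```

```text
pics
{'time_s': 0.0, 'q': array([ 1.05568806e+00,  1.81519859e-01,  1.60802783e+00,  2.44460530e-05,
        1.35378711e+00, -2.06288095e-01]), 'dq': array([-0.00094465,  0.0007949 ,  0.00184952, -0.00030304, -0.00157955,
        0.00062925]), 'joint_efforts': array([ 7.24280744e-05, -4.44870615e+01, -3.51334870e+01, -2.16390004e-04,
        8.99769890e-03,  2.82054572e-06]), 'eef_pos': array([0.17445245, 0.54731446, 0.23038648]), 'eef_rot': array([-3.18591101e-04,  1.53799782e-01,  9.88101649e-01, -8.10806367e-04]), 'wrist_force': array([-0.94387225, -1.11939894,  0.73620597]), 'torque': array([-0.00662138, -0.01742548, -0.02143335]), 'opening': 0.9997356226921328}
scene {'fx': 433.0207255264116, 'fy': 433.0207255264116, 'cx': 319.69663918441086, 'cy': 239.46517549312807, 'k1': -0.009564441709979525, 'eye': array([1.18136535, 0.28920986, 0.62873862]), 'attitude': array([-0.22309559,  0.44963258,  0.77352776, -0.38692854])}
top {'fx': 510.63946907920854, 'fy': 510.63946907920854, 'cx': 314.21562760280153, 'cy': 246.80256357354435, 'k1': -0.1276452529978457, 'eye': array([ 0.48548811, -0.06692149,  1.3138494 ]), 'attitude': array([-0.0384716 ,  0.71101531, -0.70172551,  0.02363197])}
wrist {'fx': 374.8641535299052, 'fy': 374.8641535299052, 'cx': 316.88480235458275, 'cy': 251.11293500158564, 'k1': 0.004948174920693024, 'eye': array([0.10459555, 0.56927044, 0.37333951]), 'attitude': array([0.11669284, 0.7989954 , 0.58384653, 0.0843348 ])}
```

View pics/top0.png

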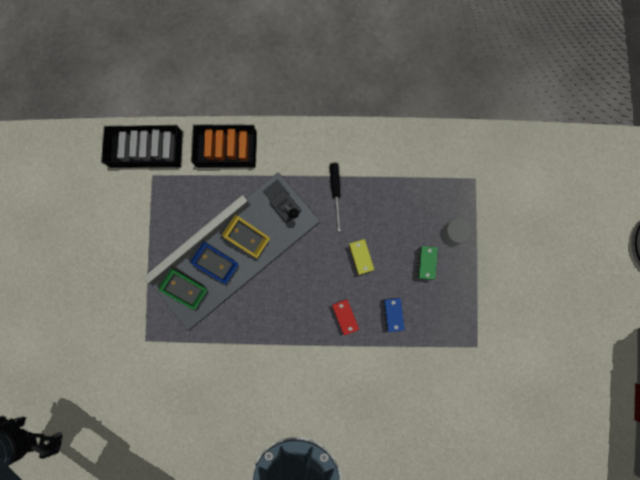

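View pics/scene0.png

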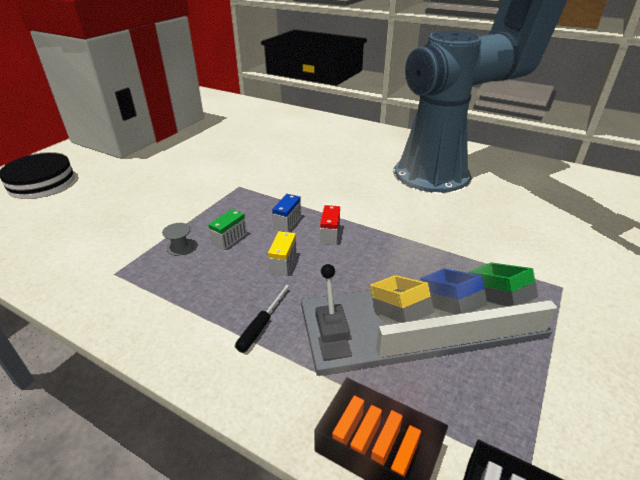

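View pics/wrist0.png

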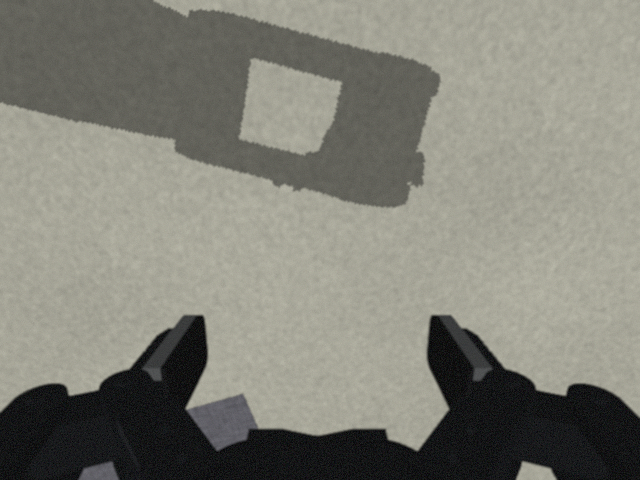

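The three module colours, the red reject, and the pockets (green, blue, yellow from left to right in the top view, near pixels (183,288), (215,262), (246,237)) are all visible. The lever ball is at about (293,212). Next I measure them.

```bash
cat > h.py <<'E'
import numpy as np,cv2
from bench import get_obs,camera
from scipy.spatial.transform import Rotation as R
def rot(c):
    w,x,y,z=c["attitude"];return R.from_quat([x,y,z,w]).as_matrix()
def rays(c,px):
    K=np.array([[c["fx"],0,c["cx"]],[0,c["fy"],c["cy"]],[0,0,1.]])
    u=cv2.undistortPoints(np.float64(px).reshape(-1,1,2),K,np.array([c["k1"],0,0,0,0.])).reshape(-1,2)
    return np.c_[u,np.ones(len(u))]@rot(c).T
def plane(c,px,z):
    d=rays(c,px);e=np.array(c["eye"]);return e+d*((z-e[2])/d[:,2])[:,None]
def tri(c1,p1,c2,p2):
    A=np.zeros((3,3));b=np.zeros(3)
    for c,p in((c1,p1),(c2,p2)):
        d=rays(c,[p])[0];d/=np.linalg.norm(d);M=np.eye(3)-np.outer(d,d);A+=M;b+=M@c["eye"]
    return np.linalg.solve(A,b)
HUE={"red":[(0,8),(172,180)],"yellow":[(20,32)],"green":[(50,75)],"blue":[(105,125)]}
def blobs(c,col,mina=60,smin=110,vmin=50):
    h=cv2.cvtColor(c["frame"],cv2.COLOR_RGB2HSV);m=np.zeros(h.shape[:2],np.uint8)
    for a,b in HUE[col]: m|=cv2.inRange(h,(a,smin,vmin),(b,255,255))
    cs,_=cv2.findContours(m,cv2.RETR_EXTERNAL,cv2.CHAIN_APPROX_NONE)
    return [k for k in sorted(cs,key=cv2.contourArea,reverse=True) if cv2.contourArea(k)>mina]
def rect(c,k,z):
    """rectangle on plane z of a contour: centre, long-axis yaw, dims"""
    P=plane(c,k.reshape(-1,2),z)[:,:2]
    (cx,cy),(w,h),a=cv2.minAreaRect(np.float32(P*1000))
    if w<h:w,h,a=h,w,a+90
    return np.round([cx,cy],1),round((a+90)%180-90,1),np.round([w,h],1)
E
python3 - <<'E'
from h import *
t=camera("top");s=camera("scene")
for col in HUE:
  for k in blobs(t,col):
    print("top",col,k.reshape(-1,2).mean(0).round(),cv2.contourArea(k),"z60",rect(t,k,.06),"z97",rect(t,k,.0975))
  for k in blobs(s,col):
    print("  scene",col,k.reshape(-1,2).mean(0).round(),cv2.contourArea(k),"z60",rect(s,k,.06))
E
```

```text
top red [345. 317.] 527.0 z60 (array([ 425. , -117.2]), 22.5, array([80.8, 41.7])) z97 (array([ 426.8, -115.7]), 22.5, array([78.4, 40.5]))
  scene red [112.  60.] 18013.0 z60 (array([ -922.3, -2187. ]), 60.6, array([3681.2, 1664.6]))
  scene red [330. 217.] 369.0 z60 (array([ 434.1, -111.9]), 23.2, array([97.3, 41.8]))
  scene red [380. 426.] 99.0 z60 (array([863. , 200.6]), 5.8, array([66.2, 10.5]))
top yellow [246. 236.] 1031.0 z60 (array([619.9, 131.2]), 57.4, array([108.4,  63.5])) z97 (array([615.9, 125.3]), 57.4, array([105.1,  61.6]))
top yellow [361. 257.] 506.0 z60 (array([ 572.8, -155.2]), 17.4, array([80.6, 41.9])) z97 (array([ 570.2, -152.6]), 17.4, array([78.2, 40.7]))
  scene yellow [400. 290.] 1303.0 z60 (array([587.8, 124. ]), -33.2, array([113.5,  80.9]))
  scene yellow [282. 245.] 509.0 z60 (array([ 580.9, -149.3]), 17.6, array([95. , 44.9]))
  scene yellow [308.  68.] 78.5 z60 (array([-596.2, -791.4]), 30.3, array([132.1,  56.7]))
top green [182. 289.] 1012.5 z60 (array([486.8, 286.9]), 61.4, array([110.1,  62.9])) z97 (array([486.8, 276.3]), 61.4, array([106.8,  61. ]))
top green [428. 262.] 428.5 z60 (array([ 560. , -319.3]), -4.1, array([77.5, 39.9])) z97 (array([ 557.7, -311.8]), -4.1, array([75.2, 38.7]))
  scene green [503. 276.] 1150.0 z60 (array([454.1, 284. ]), -73.4, array([121.5,  80.7]))
  scene green [226. 221.] 428.5 z60 (array([ 568.3, -312.2]), -3.9, array([89.3, 51.9]))
top blue [214. 263.] 1042.5 z60 (array([552.6, 209.1]), 59.1, array([108.7,  64.6])) z97 (array([550.6, 200.9]), 59.1, array([105.4,  62.7]))
top blue [394. 315.] 518.0 z60 (array([ 431.9, -236.4]), 6.7, array([79.9, 42.2])) z97 (array([ 433.5, -231.3]), 6.7, array([77.5, 41. ]))
  scene blue [453. 283.] 998.0 z60 (array([511.2, 209.2]), -32.5, array([106.4,  81. ]))
  scene blue [286. 204.] 345.0 z60 (array([ 441.3, -230.3]), 6.7, array([94.7, 47.4]))
```

```bash
python3 - <<'E'
import cv2
a=cv2.imread("pics/top0.png")[170:340,140:330];cv2.imwrite("pics/tz.png",cv2.resize(a,None,fx=4,fy=3.5,interpolation=cv2.INTER_CUBIC)[:600])
a=cv2.imread("pics/scene0.png")[220:380,290:570];cv2.imwrite("pics/sz.png",cv2.resize(a,None,fx=2.8,fy=2.8,interpolation=cv2.INTER_CUBIC))
E
```

```text
(no output)
```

View pics/tz.png

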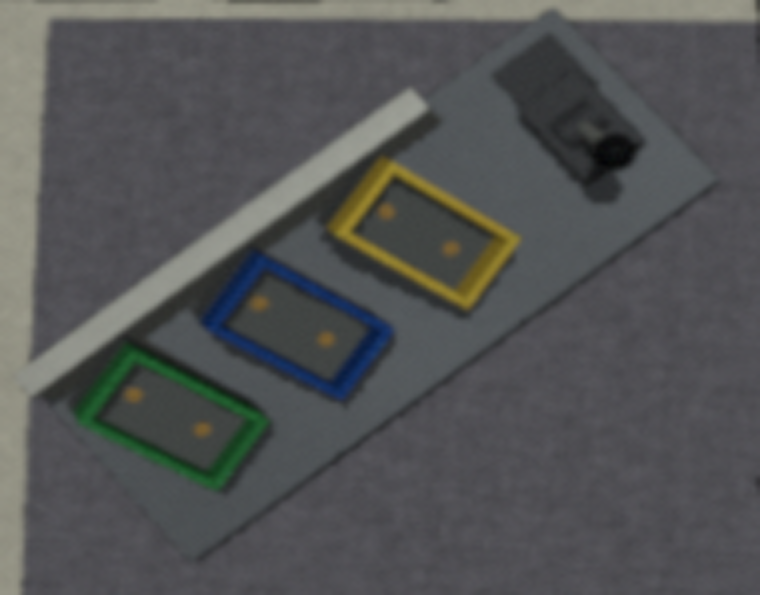

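View pics/sz.png

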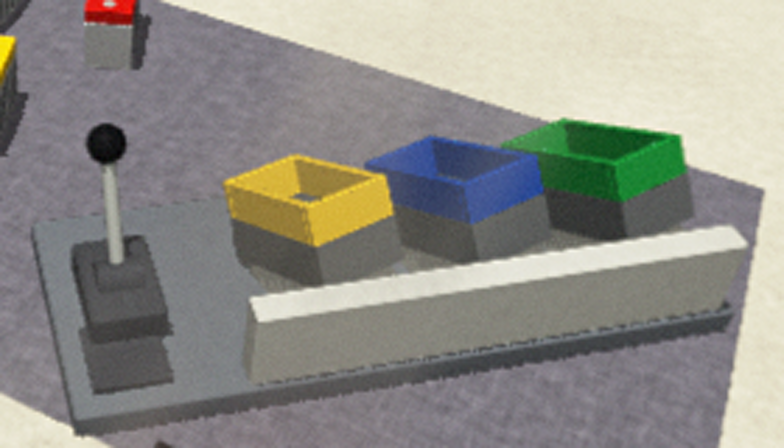

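```bash
python3 - <<'E'
from h import *
t=camera("top");s=camera("scene")
T=lambda p:(140+p[0]/4,170+p[1]/3.5)
S=lambda p:(290+p[0]/2.8,220+p[1]/2.8)
D=dict(yellow=([(390,168),(520,240),(468,310),(340,232)],[(297,157),(388,180),(316,208),(228,182)]),
 blue=([(262,256),(392,332),(345,400),(212,322)],[(432,137),(541,157),(472,183),(367,161)]))
Kt=np.array([[t["fx"],0,t["cx"]],[0,t["fy"],t["cy"]],[0,0,1]])
for n,(a,b) in D.items():
  for p in a:
    r=[]
    for q in b:
      X=tri(t,T(p),s,S(q));
      e=0
      for c,px in((t,T(p)),(s,S(q))):
        d=rays(c,[px])[0];d/=np.linalg.norm(d);v=X-c["eye"];e+=np.linalg.norm(v-d*(v@d))
      r.append((round(e*1000,1),(X*1000).round()))
    print(n,p,min(r,key=lambda r:r[0]))
X=tri(t,T((613,150)),s,S((106,143)));print("ball",X)
E
```

```text
yellow (390, 168) (np.float64(5.1), array([653., 134., 150.]))
yellow (520, 240) (np.float64(5.8), array([613.,  72.,  69.]))
yellow (468, 310) (np.float64(4.7), array([564., 102.,  66.]))
yellow (340, 232) (np.float64(7.1), array([612., 175., 117.]))
blue (262, 256) (np.float64(8.1), array([595., 221., 122.]))
blue (392, 332) (np.float64(3.0), array([548., 148.,  70.]))
blue (345, 400) (np.float64(5.9), array([499., 177.,  68.]))
blue (212, 322) (np.float64(10.2), array([550., 251., 121.]))
ball [0.66985765 0.01065292 0.12043391]
```

```bash
cat >> h.py <<'E'
def Rq(q): w,x,y,z=q;return R.from_quat([x,y,z,w]).as_matrix()
def tool():
    o=get_obs();M=Rq(o["eef_rot"]);return o,M,np.degrees(np.arctan2(M[1,1],M[0,1]))
E
python3 - <<'E'
from h import *
o,M,y=tool();w=camera("wrist")
print("toolyaw(y axis)",y,M.round(3));print("cam off tool",M.T@(w["eye"]-o["eef_pos"]));print("fwd tool",M.T@rot(w)[:,2], "right",M.T@rot(w)[:,0])
print(plane(w,[(w["cx"],w["cy"]),(320,130)],0.09),o["time_s"])
E
```

```text
toolyaw(y axis) 72.30415305681436 [[-0.953  0.304 -0.   ]
 [ 0.304  0.953 -0.   ]
 [ 0.    -0.    -1.   ]]
cam off tool [ 0.07330726 -0.00058789 -0.14287871]
fwd tool [-2.85279246e-01  9.37085970e-05  9.58444439e-01] right [-6.14945917e-05  9.99999991e-01 -1.16075301e-04]
[[0.18515653 0.54369013 0.09      ]
 [0.09909616 0.57351074 0.09      ]] 0.35
```

Call:
{"name": "drive_tool", "arguments": {"deltas": [[[0.04,-0.034,0.008],0.04],[[0.042,-0.035,0.008],0.04],[[0.042,-0.035,0.008],0.04],[[0.042,-0.035,0.008],0.04],[[0.042,-0.035,0.008],0.04],[[0.042,-0.035,0.008],0.04],[[0.042,-0.035,0.008],0.04],[[0.042,-0.035,0.008],0.04],[[0.042,-0.035,0.008],0.04],[[0.0,0.0,0.0],0.0]]}}

```text
time_s: 1.4
eef_pos: [0.5201, 0.2544, 0.2987]
eef_rot: [0.002, -0.037, 0.999, -0.0]
wrist_force: [0.2, 0.9, -0.4]
opening: 0.999
```

```bash
python3 - <<'E'
from h import *
w=camera("wrist");o,M,y=tool();print(o["eef_pos"],y,o["wrist_force"])
np.save("w1.npy",w,allow_pickle=True);cv2.imwrite("pics/w1.png",w["frame"][:,:,::-1])
E
```

```text
[0.51805301 0.25602857 0.29812367] 94.21438972010215 [ 0.27871405 -0.23054264 -0.04411327]
```

View pics/w1.png

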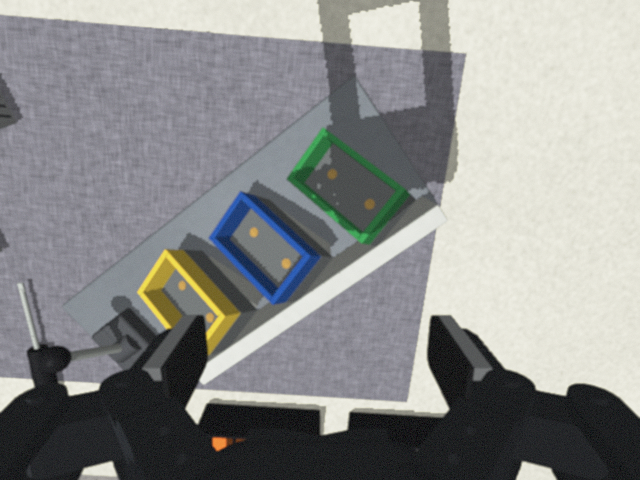

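```bash
cat > pk.py <<'E'
from h import *
w=np.load("w1.npy",allow_pickle=True).item();t=camera("top")
def dots(c,S,box,n):
    h=cv2.cvtColor(c["frame"],cv2.COLOR_RGB2HSV);m=cv2.inRange(h,(8,S,90),(24,255,255))
    cnt,_,st,ce=cv2.connectedComponentsWithStats(m);x0,y0,x1,y1=box
    return [(ce[i].round(1),int(st[i,4])) for i in range(1,cnt) if x0<ce[i][0]<x1 and y0<ce[i][1]<y1 and st[i,4]>=n]
if __name__=="__main__":
    print("wrist",dots(w,60,(130,100,430,350),20));print("top",dots(t,60,(160,190,280,310),4))
    for col in("yellow","blue","green"):
        k=blobs(w,col,800)[0];q=cv2.approxPolyDP(k,0.03*cv2.arcLength(k,True),True).reshape(-1,2);print(col,q.tolist())
E
python3 pk.py
```

```text
wrist [(array([331.6, 173.8]), 88), (array([369.2, 203.8]), 98), (array([253.5, 231.9]), 80), (array([206.2, 296.4]), 1555), (array([169.2, 295.6]), 1368), (array([285.8, 263.1]), 88)]
top [(array([230. , 228.3]), 133), (array([255. , 241.7]), 267), (array([236.4, 230.1]), 17), (array([252.4, 240.5]), 17), (array([234. , 242.6]), 5), (array([204.4, 256.1]), 17), (array([221. , 266.5]), 16)]
yellow [[164, 250], [138, 293], [170, 329], [175, 268], [217, 315], [209, 354], [239, 312]]
blue [[240, 192], [209, 238], [272, 304], [320, 256]]
green [[323, 128], [288, 179], [369, 243], [408, 194]]
```

```bash
cat >> pk.py <<'E'
    W=dict(green=[(331.6,173.8),(369.2,203.8)],blue=[(253.5,231.9),(285.8,263.1)],yellow=[(181.5,286),(210,317)])
    T=dict(green=[(173.3,282.9),(190.5,292.9)],blue=[(204.4,256.1),(221,266.5)],yellow=[(236.4,230.1),(252.4,240.5)])
    for c in W:
        # wrist: first=downhill?; top: first=uphill
        w2=W[c][::-1]
        print(c,"tri",[(tri(t,T[c][i],w,w2[i])*1000).round(1) for i in(0,1)])
        for nm,cam,p in(("w",w,w2),("t",t,T[c])):
            m=plane(cam,[np.mean(p,0)],.075)[0,:2]*1000
            P=np.array([plane(cam,[p[0]],.075+.0115)[0],plane(cam,[p[1]],.075-.0115)[0]])*1000
            d=P[0]-P[1];print("  ",nm,m.round(1),"yaw",np.degrees(np.arctan2(d[1],d[0])).round(1),np.linalg.norm(d).round(1))
E
python3 pk.py
```

```text
wrist [(array([331.6, 173.8]), 88), (array([369.2, 203.8]), 98), (array([253.5, 231.9]), 80), (array([206.2, 296.4]), 1555), (array([169.2, 295.6]), 1368), (array([285.8, 263.1]), 88)]
top [(array([230.3, 226.1]), 116), (array([254.7, 241.1]), 270), (array([236.4, 230.1]), 17), (array([229.6, 239.1]), 21), (array([252.5, 240.5]), 16), (array([234. , 242.8]), 5), (array([204.4, 256.1]), 17), (array([221. , 266.5]), 16)]
yellow [[164, 250], [138, 293], [170, 329], [175, 268], [217, 315], [209, 354], [239, 312]]
blue [[240, 192], [209, 238], [272, 304], [320, 256]]
green [[323, 128], [288, 179], [369, 243], [408, 194]]
green tri [array([501.4, 301.7,  89.4]), array([478.2, 265.3,  62. ])]
   w [491.  284.5] yaw 57.7 49.5
   t [489.2 283.3] yaw 57.8 49.9
blue tri [array([567.4, 226.5,  87.6]), array([543.9, 189.8,  63.5])]
   w [556.2 208.5] yaw 56.9 49.3
   t [555.7 208.4] yaw 57.4 49.5
yellow tri [array([632.4, 150.1,  86.4]), array([609.6, 113.4,  63.4])]
   w [621.7 132.3] yaw 58.2 49.0
   t [620.7 131.6] yaw 58.1 48.8
```

Call:
{"name": "drive_tool", "arguments": {"deltas": [[[-0.008,-0.048,-0.005],0.01],[[-0.008,-0.05,-0.01],0.01],[[-0.008,-0.05,-0.01],0.01],[[-0.008,-0.05,-0.012],0.0],[[-0.008,-0.05,-0.012],0.0],[[-0.008,-0.05,-0.012],0.0],[[-0.008,-0.05,-0.012],0.0],[[-0.008,-0.05,-0.012],0.0],[[-0.008,-0.05,-0.012],0.0],[[-0.008,-0.04,-0.012],0.0]], "gripper": 1.0}}

```text
time_s: 2.55
eef_pos: [0.4277, -0.2106, 0.1886]
eef_rot: [0.003, -0.071, 0.997, 0.002]
wrist_force: [1.3, -0.2, 0.7]
opening: 0.999
```

```bash
cat > lk.py <<'E'
import sys
from h import *
# usage: lk.py name col   -> wrist rect(s) of colour at z60
w=camera("wrist");o,M,y=tool();print(o["time_s"],(o["eef_pos"]*1000).round(1),"toolx",round(y+90,2),"F",o["wrist_force"].round(1),"op",round(o["opening"],3),"q6",o["q"][5].round(2),"z",M[:,2].round(3))
cv2.imwrite(f"pics/{sys.argv[1]}.png",w["frame"][:,:,::-1])
for col in sys.argv[2:]:
    for k in blobs(w,col,300): print(col,k.reshape(-1,2).mean(0).round(),rect(w,k,.06))
E
python3 lk.py b1 blue yellow red green
```

```text
2.6 [ 425.9 -215.   186.7] toolx 187.99 F [-2.7 -5.2 -1.3] op 0.999 q6 -2.43 z [ 0.002  0.003 -1.   ]
blue [280. 238.] (array([ 431.6, -237.3]), 6.8, array([80.4, 40. ]))
yellow [354. 397.] (array([ 562.3, -159.6]), 17.6, array([70.6, 40.2]))
red [436. 251.] (array([ 424.6, -119.3]), 22.4, array([81.8, 41.5]))
```

View pics/b1.png

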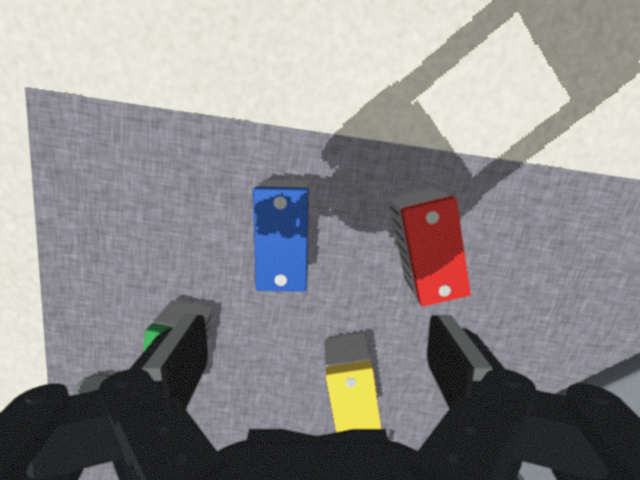

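Call:
{"name": "drive_tool", "arguments": {"deltas": [[[0.004,-0.014,-0.03],-0.02],[[0.002,-0.008,-0.03],0.0],[[0.0,0.0,-0.02],0.0],[[0.0,0.0,0.0],0.0]]}}

```text
time_s: 3.0
eef_pos: [0.4323, -0.234, 0.1043]
eef_rot: [0.002, -0.06, 0.998, 0.002]
wrist_force: [0.0, -0.7, 0.1]
opening: 1.0
```

```bash
python3 lk.py b2 blue
```

```text
3.05 [ 433.1 -234.5  105.7] toolx 186.87 F [-0.   1.3  0.4] op 1.001 q6 -2.43 z [ 0.005  0.002 -1.   ]
blue [310. 275.] (array([ 431.3, -237.8]), 6.9, array([80.7, 39.6]))
```

View pics/b2.png

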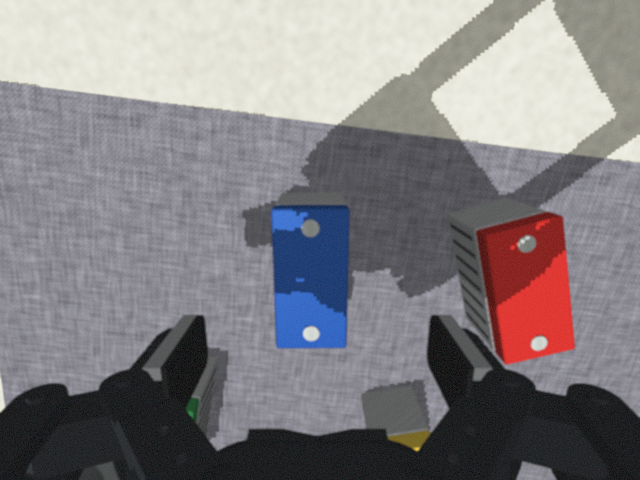

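Call:
{"name": "drive_tool", "arguments": {"deltas": [[[-0.002,-0.003,-0.026],0.0],[[0.0,0.0,-0.026],0.0],[[0.0,0.0,-0.022],0.0],[[0.0,0.0,-0.004],0.0],[[0.0,0.0,0.0],0.0]]}}

```text
time_s: 3.55
eef_pos: [0.4374, -0.2356, 0.0339]
eef_rot: [0.007, -0.064, 0.998, -0.003]
wrist_force: [0.4, -0.6, 0.2]
opening: 1.005
```

Call:
{"name": "drive_tool", "arguments": {"deltas": [[[0.0,0.0,0.0],0.0],[[0.0,0.0,0.0],0.0],[[0.0,0.0,0.0],0.0],[[0.0,0.0,0.0],0.0],[[0.0,0.0,0.0],0.0],[[0.0,0.0,0.0],0.0]], "gripper": 0.0}}

```text
time_s: 4.15
eef_pos: [0.4403, -0.2369, 0.0392]
eef_rot: [0.01, -0.065, 0.998, -0.006]
wrist_force: [0.1, 0.4, -2.2]
opening: 0.46
```

```bash
python3 lk.py b3
```

```text
4.2 [ 440.3 -236.7   39.1] toolx 187.43 F [-0.9 -0.7 -3. ] op 0.455 q6 -2.44 z [ 0.02  -0.011 -1.   ]
```

View pics/b3.png

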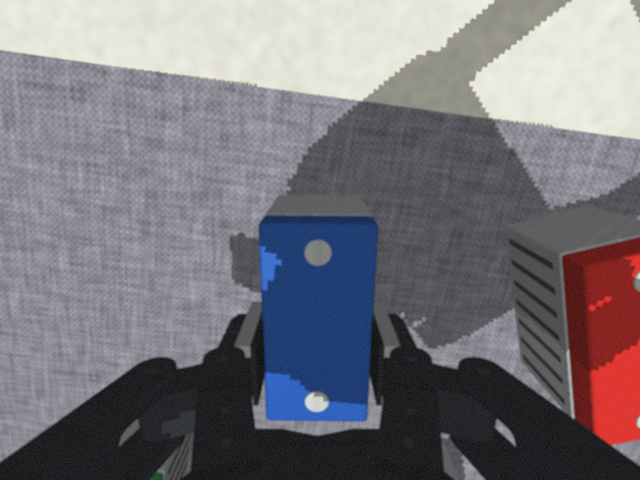

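Call:
{"name": "drive_tool", "arguments": {"deltas": [[[0.0,0.0,-0.001],0.0],[[0.0,0.0,-0.001],0.0],[[0.0,0.0,-0.001],0.0],[[-0.003,0.0,-0.005],-0.003],[[-0.004,0.0,-0.006],0.0],[[-0.003,0.0,-0.006],0.0]], "gripper": 0.75}}

```text
time_s: 4.8
eef_pos: [0.4307, -0.2379, 0.0188]
eef_rot: [0.011, -0.063, 0.998, -0.007]
wrist_force: [0.4, -0.2, 0.5]
opening: 0.754
```

```bash
python3 lk.py b4 blue
```

```text
4.85 [ 429.6 -237.2   17.6] toolx 187.24 F [-1.6  1.  -0.2] op 0.753 q6 -2.45 z [ 0.021 -0.011 -1.   ]
blue [315. 344.] (array([ 419.8, -239.4]), 7.2, array([61.6, 39.5]))
```

Call:
{"name": "drive_tool", "arguments": {"deltas": [[[0.001,0.0,0.007],0.0],[[0.0,0.0,0.001],0.0],[[0.0,0.0,0.0],0.0]]}}

```text
time_s: 5.15
eef_pos: [0.43, -0.2369, 0.0256]
eef_rot: [0.009, -0.063, 0.998, -0.006]
wrist_force: [0.1, 0.0, -0.4]
opening: 0.75
```

Call:
{"name": "drive_tool", "arguments": {"deltas": [[[0.0,0.0,0.0],0.0],[[0.0,0.0,0.0],0.0],[[0.0,0.0,0.0],0.0],[[0.0,0.0,0.0],0.0]], "gripper": 0.0}}

```text
time_s: 5.55
eef_pos: [0.4306, -0.2374, 0.0264]
eef_rot: [0.01, -0.063, 0.998, -0.006]
wrist_force: [-0.1, -0.4, 0.5]
opening: 0.463
```

```bash
python3 lk.py b5 blue
```

```text
5.6 [ 430.6 -237.4   26.4] toolx 187.22 F [-0.4  0.3 -0.7] op 0.461 q6 -2.45 z [ 0.02  -0.011 -1.   ]
blue [317. 341.] (array([ 423.8, -238.1]), 7.5, array([68.8, 40. ]))
```

View pics/b5.png

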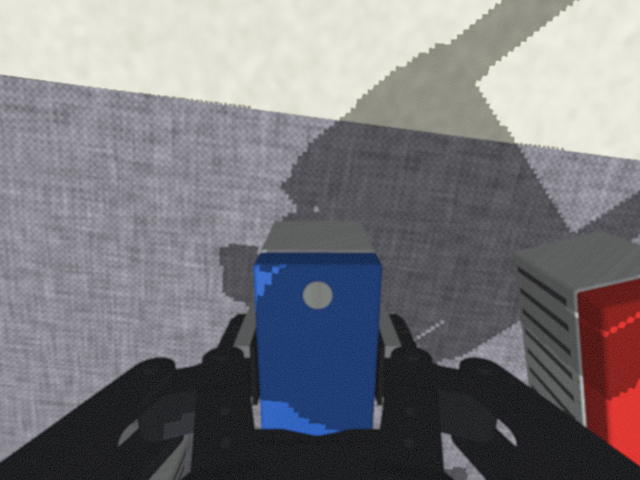

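Call:
{"name": "drive_tool", "arguments": {"deltas": [[[0.0,0.0,0.02],0.0],[[0.0,0.0,0.035],0.0],[[0.0,0.0,0.04],0.0],[[0.0,0.0,0.04],0.0],[[0.005,0.02,0.025],0.04],[[0.01,0.035,0.01],0.08],[[0.011,0.04,0.0],0.09],[[0.011,0.04,0.0],0.09],[[0.011,0.04,0.0],0.09],[[0.011,0.04,0.0],0.09]]}}

```text
time_s: 6.6
eef_pos: [0.4847, -0.0152, 0.1983]
eef_rot: [0.007, -0.302, 0.953, -0.002]
wrist_force: [1.0, -0.3, -3.2]
opening: 0.459
```

Call:
{"name": "drive_tool", "arguments": {"deltas": [[[0.011,0.04,0.0],0.09],[[0.011,0.04,0.0],0.09],[[0.011,0.04,0.0],0.09],[[0.011,0.04,0.0],0.08],[[0.01,0.035,0.0],0.05],[[0.005,0.02,0.0],0.02],[[0.0,0.0,0.0],0.0],[[0.0,0.0,0.0],0.0]]}}

```text
time_s: 7.4
eef_pos: [0.5395, 0.2153, 0.1915]
eef_rot: [0.002, -0.506, 0.862, 0.003]
wrist_force: [0.2, -0.5, -3.2]
opening: 0.463
```

```bash
python3 lk.py b6
```

```text
7.45 [539.4 215.  191.5] toolx 240.78 F [ 0.4 -0.  -3.5] op 0.457 q6 -2.46 z [ 0.     0.007 -1.   ]
```

View pics/b6.png

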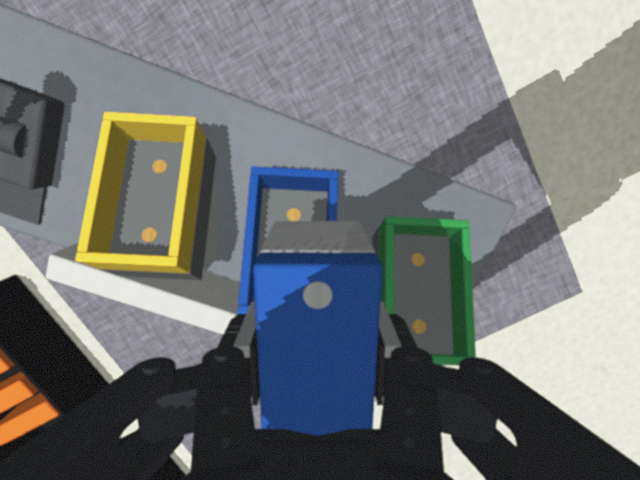

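Call:
{"name": "drive_tool", "arguments": {"deltas": [[[0.007,-0.006,-0.01],-0.03],[[0.006,-0.006,-0.012],-0.026],[[0.0,0.0,-0.008],0.0],[[0.0,0.0,0.0],0.0]]}}

```text
time_s: 7.85
eef_pos: [0.5529, 0.1979, 0.1578]
eef_rot: [0.001, -0.477, 0.879, 0.003]
wrist_force: [-0.4, 1.0, -3.1]
opening: 0.457
```

```bash
cat > pos.py <<'E'
# TCP in pocket frame: u uphill, v along pocket y, h above floor centre; usage pos.py colour
import sys
from h import *
PK=dict(green=(490,284),blue=(556,208.4),yellow=(621.3,132));YAW=57.6
o,M,y=tool();a=np.radians(YAW);U=np.array([np.cos(a),np.sin(a)]);V=np.array([-U[1],U[0]])
p=o["eef_pos"]*1000;d=p[:2]-PK[sys.argv[1]]
print(o["time_s"],p.round(1),"u %.1f v %.1f yawerr %.1f"%(d@U,d@V,y+90-180-YAW),"toolz",M[:,2].round(3),"F",o["wrist_force"].round(1),"op",round(o["opening"],3))
E
python3 pos.py blue
```

```text
7.85 [552.9 197.9 157.8] u -10.5 v -3.0 yawerr -0.6 toolz [-0.001  0.005 -1.   ] F [-0.4  1.  -3.1] op 0.457
```

Call:
{"name": "drive_tool", "arguments": {"deltas": [[[0.0,0.004,-0.003],0.005],[[0.0,0.001,-0.002],0.005],[[0.0,0.0,-0.003],0.0],[[0.0,0.0,-0.002],0.0],[[0.0,0.0,-0.002],0.0]]}}

```text
time_s: 8.35
eef_pos: [0.5534, 0.2025, 0.1486]
eef_rot: [0.001, -0.482, 0.876, 0.002]
wrist_force: [-9.3, -3.4, 12.9]
opening: 0.464
```

```bash
python3 pos.py blue
```

```text
8.35 [553.4 202.5 148.6] u -6.4 v -1.0 yawerr -0.0 toolz [-0.     0.004 -1.   ] F [-9.3 -3.4 12.9] op 0.464
```

Call:
{"name": "drive_tool", "arguments": {"deltas": [[[0.0,0.0,-0.003],0.0],[[0.0,0.0,-0.003],0.0],[[0.0,0.0,-0.003],0.0]]}}

```text
time_s: 8.65
eef_pos: [0.5535, 0.2025, 0.1486]
eef_rot: [0.001, -0.483, 0.876, 0.001]
wrist_force: [-8.4, -4.4, 14.1]
opening: 0.457
```

```bash
python3 pos.py blue; python3 lk.py b7
```

```text
8.65 [553.5 202.5 148.6] u -6.4 v -1.0 yawerr 0.2 toolz [ 0.001  0.002 -1.   ] F [-8.4 -4.4 14.1] op 0.457
8.7 [553.5 202.5 148.6] toolx 237.76 F [-9.6 -3.9 15.3] op 0.458 q6 -2.43 z [ 0.002  0.002 -1.   ]
```

View pics/b7.png

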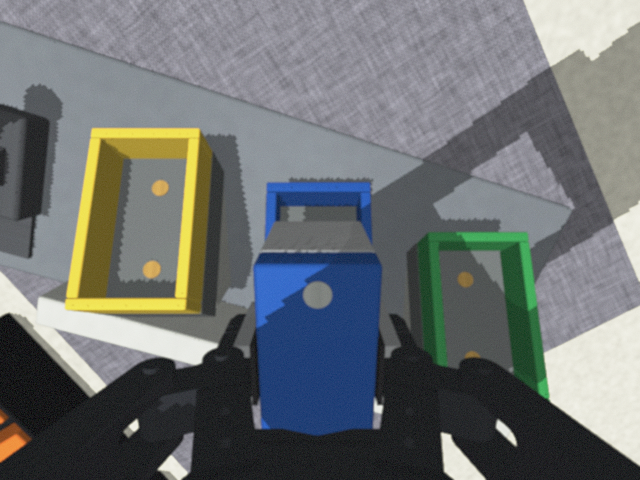

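Call:
{"name": "drive_tool", "arguments": {"deltas": [[[0.0,0.0,-0.006],0.0],[[0.0,0.0,-0.006],0.0]]}}

```text
time_s: 8.9
eef_pos: [0.554, 0.2023, 0.148]
eef_rot: [0.002, -0.484, 0.875, -0.001]
wrist_force: [-19.7, -7.8, 36.3]
opening: 0.456
```

```bash
python3 pos.py blue
```

```text
8.9 [554.  202.3 148. ] u -6.2 v -1.6 yawerr 0.3 toolz [ 0.004  0.001 -1.   ] F [-19.7  -7.8  36.3] op 0.456
```

Call:
{"name": "drive_tool", "arguments": {"deltas": [[[0.0,0.0,-0.009],0.0],[[0.0,0.0,-0.009],0.0]]}}

```text
time_s: 9.1
eef_pos: [0.5546, 0.2006, 0.1446]
eef_rot: [0.002, -0.486, 0.874, -0.004]
wrist_force: [-21.7, -15.8, 42.9]
opening: 0.462
```

```bash
python3 pos.py blue
```

```text
9.1 [554.6 200.6 144.6] u -7.4 v -3.0 yawerr 0.6 toolz [ 0.007 -0.005 -1.   ] F [-21.7 -15.8  42.9] op 0.462
```

```bash
python3 lk.py b8; python3 - <<'E'
from h import *
s=camera("scene");cv2.imwrite("pics/s8.png",cv2.resize(s["frame"][180:330,360:560,::-1],None,fx=4,fy=4,interpolation=cv2.INTER_CUBIC))
E
```

```text
9.15 [554.6 200.5 144.4] toolx 238.16 F [-22.  -12.6  42. ] op 0.459 q6 -2.43 z [ 0.007 -0.005 -1.   ]
```

View pics/b8.png

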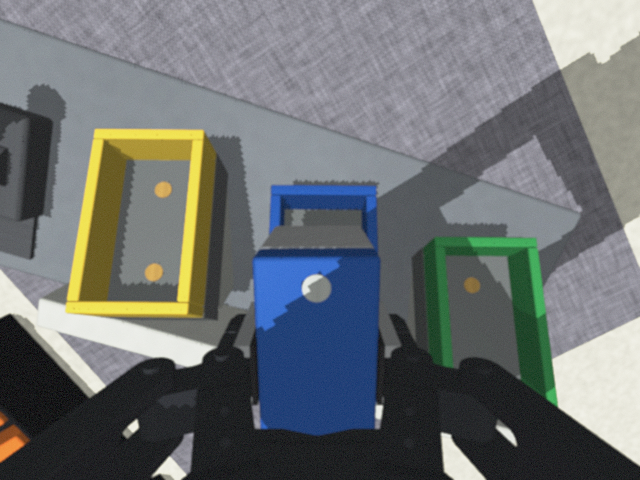

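View pics/s8.png

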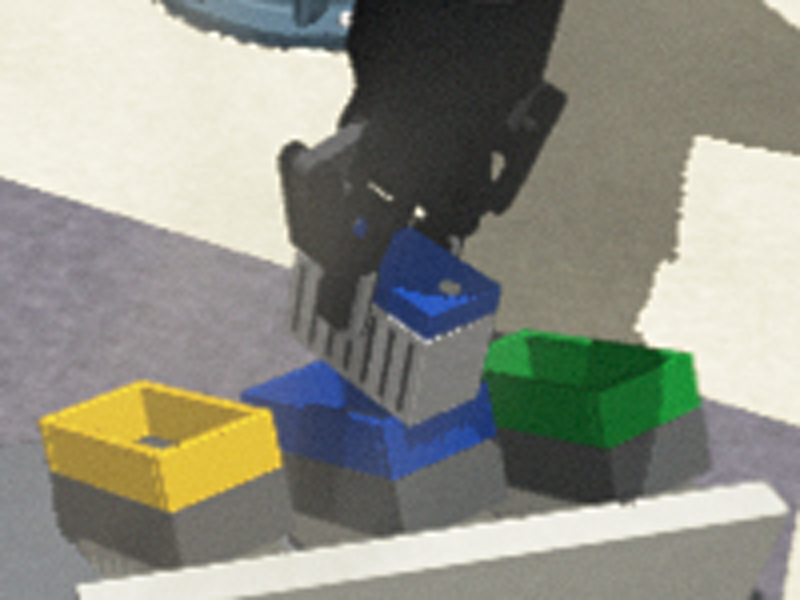

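Call:
{"name": "drive_tool", "arguments": {"deltas": [[[-0.001,0.003,-0.01],-0.004],[[-0.001,0.003,-0.01],-0.004],[[-0.001,0.003,-0.01],0.0]]}}

```text
time_s: 9.5
eef_pos: [0.5539, 0.1997, 0.1403]
eef_rot: [-0.0, -0.484, 0.875, -0.014]
wrist_force: [-31.2, -17.2, 48.1]
opening: 0.459
```

```bash
python3 pos.py blue; python3 lk.py b9
```

```text
9.5 [553.9 199.7 140.3] u -8.5 v -2.9 yawerr 0.4 toolz [ 0.013 -0.026 -1.   ] F [-31.2 -17.2  48.1] op 0.459
9.55 [554.  199.6 140.1] toolx 237.96 F [-27.2 -22.7  51.4] op 0.459 q6 -2.41 z [ 0.014 -0.026 -1.   ]
```

View pics/b9.png

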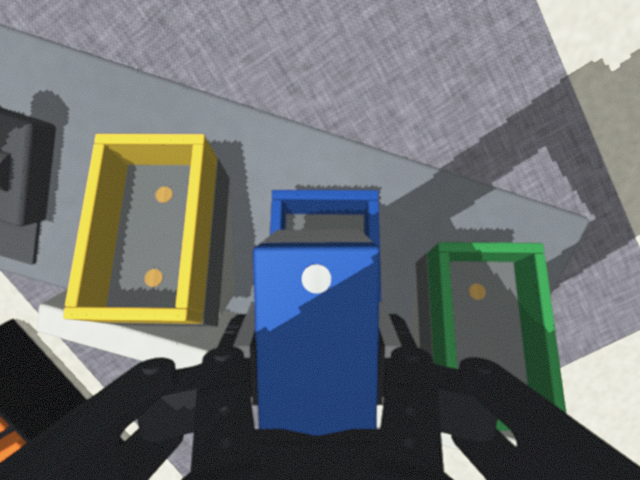

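Call:
{"name": "drive_tool", "arguments": {"deltas": [[[-0.001,0.004,-0.01],-0.004],[[-0.001,0.004,-0.01],-0.004],[[-0.001,0.004,-0.01],0.0]]}}

```text
time_s: 9.85
eef_pos: [0.5542, 0.1998, 0.1388]
eef_rot: [-0.003, -0.482, 0.876, -0.027]
wrist_force: [-34.6, -26.6, 66.6]
opening: 0.46
```

```bash
python3 pos.py blue; python3 lk.py b10
```

```text
9.85 [554.2 199.8 138.8] u -8.2 v -3.1 yawerr 0.1 toolz [ 0.021 -0.051 -0.999] F [-34.6 -26.6  66.6] op 0.46
9.9 [554.2 199.9 138.9] toolx 237.73 F [-31.5 -27.5  62.6] op 0.459 q6 -2.38 z [ 0.021 -0.051 -0.998]
```

View pics/b10.png

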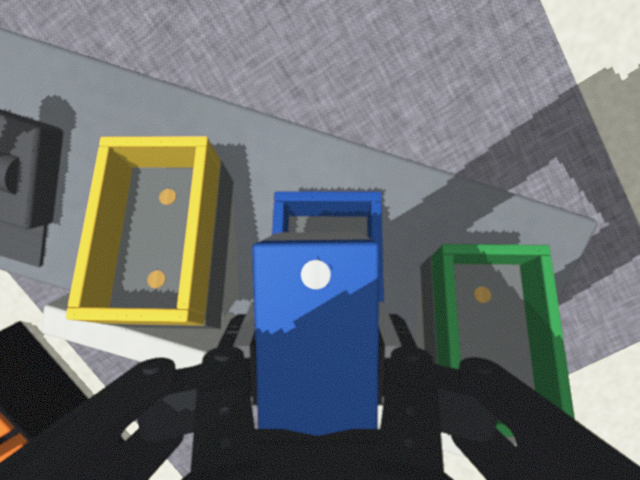

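```bash
cat > tilt.py <<'E'
import numpy as np
f=np.array([-.28528,0,.95844]);r=np.array([0,1.,0]);d=np.cross(f,r);C=np.array([73.3,-.6,-142.9])
def row(X,Z):
    v=np.array([X,0,Z])-C;return 251.1+374.9*(v@d)/(v@f)
for off in(0,):
  for hz in(22,24,26):
    for th in range(0,36,5):
        t=np.radians(th);a,b=np.cos(t),np.sin(t)
        P=lambda u,h:(-(u*a-h*b),-hz-(u*b+h*a))
        print(hz,th,"top edge %.0f screw %.0f bottom edge %.0f"%(row(*P(-40,10)),row(*P(-25,10)),row(*P(-40,-50))))
E
python3 tilt.py
```

```text
22 0 top edge 252 screw 297 bottom edge 215
22 5 top edge 247 screw 292 bottom edge 223
22 10 top edge 242 screw 288 bottom edge 231
22 15 top edge 239 screw 284 bottom edge 240
22 20 top edge 237 screw 281 bottom edge 249
22 25 top edge 236 screw 279 bottom edge 258
22 30 top edge 236 screw 277 bottom edge 267
22 35 top edge 237 screw 276 bottom edge 277
24 0 top edge 254 screw 299 bottom edge 216
24 5 top edge 248 screw 294 bottom edge 224
24 10 top edge 244 screw 290 bottom edge 232
24 15 top edge 241 screw 286 bottom edge 241
24 20 top edge 239 screw 283 bottom edge 250
24 25 top edge 238 screw 281 bottom edge 259
24 30 top edge 237 screw 279 bottom edge 269
24 35 top edge 238 screw 278 bottom edge 278
26 0 top edge 256 screw 302 bottom edge 216
26 5 top edge 250 screw 297 bottom edge 225
26 10 top edge 246 screw 292 bottom edge 233
26 15 top edge 242 screw 288 bottom edge 242
26 20 top edge 240 screw 285 bottom edge 251
26 25 top edge 239 screw 283 bottom edge 260
26 30 top edge 239 screw 281 bottom edge 270
26 35 top edge 240 screw 280 bottom edge 280
```

Call:
{"name": "drive_tool", "arguments": {"deltas": [[[0.0,0.0,0.004],0.0],[[0.0,0.0,0.006],0.0],[[0.0,0.0,0.005],0.0],[[0.0,0.0,0.0],0.0]]}}

```text
time_s: 10.3
eef_pos: [0.5562, 0.2001, 0.1604]
eef_rot: [0.001, -0.482, 0.876, -0.029]
wrist_force: [0.1, 0.6, -3.6]
opening: 0.46
```

```bash
python3 pos.py blue; python3 lk.py b11
```

```text
10.3 [556.2 200.1 160.4] u -6.9 v -4.6 yawerr 0.1 toolz [ 0.03  -0.05  -0.998] F [ 0.1  0.6 -3.6] op 0.46
10.35 [555.8 200.1 159.7] toolx 237.74 F [-0.1 -0.6 -4.1] op 0.461 q6 -2.38 z [ 0.029 -0.05  -0.998]
```

View pics/b11.png

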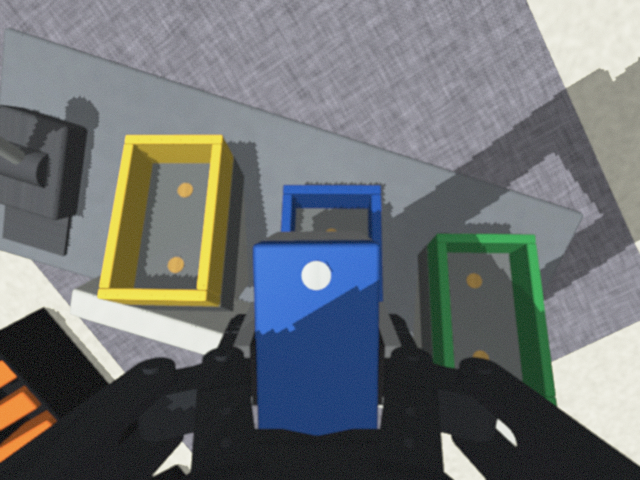

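```bash
python3 - <<'E'
from h import *
s=camera("scene");np.save("s11.npy",s,allow_pickle=True);cv2.imwrite("pics/s11.png",cv2.resize(s["frame"][200:320,410:510,::-1],None,fx=5,fy=5,interpolation=cv2.INTER_CUBIC))
E
```

```text
(no output)
```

View pics/s11.png

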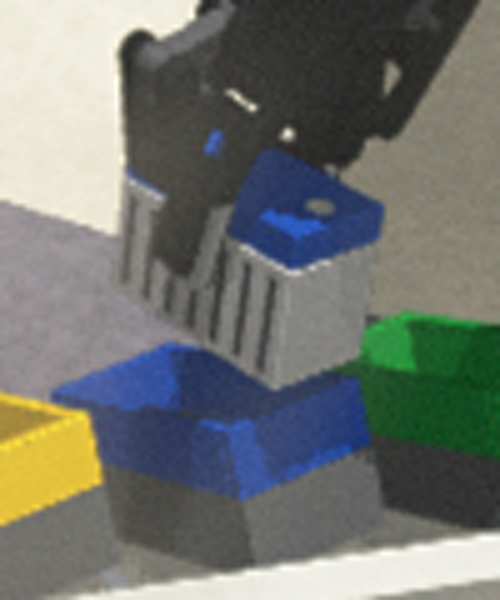

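```bash
cat > side.py <<'E'
from h import *
PK=dict(green=(490,284),blue=(556,208.4),yellow=(621.3,132));a=np.radians(57.6);U=np.array([np.cos(a),np.sin(a),0]);V=np.array([-U[1],U[0],0])
def side(s,pts,col,v):
    """pixel points of scene camera -> (u,h above floor) on plane v (m)"""
    o=np.r_[np.array(PK[col])/1000,.075];d=rays(s,pts);e=np.array(s["eye"])-o
    k=(v-e@V)/(d@V);P=e+d*k[:,None];return np.c_[P@U,P[:,2]]*1000
E
python3 - <<'E'
from side import *
s=np.load("s11.npy",allow_pickle=True).item()
z=lambda p:(410+p[0]/5,200+p[1]/5)
r=side(s,[z(p) for p in[(120,283),(277,388),(125,180),(290,270)]],"blue",-.0246);print(r.round(1))
for i,j in((0,1),(2,3),(0,2),(1,3)):
    d=r[j]-r[i];print(np.hypot(*d).round(1),np.degrees(np.arctan2(d[1],d[0])).round(1))
E
```

```text
[[-32.6  63.3]
 [ 44.2  73.9]
 [-39.7 104.5]
 [ 37.4 119. ]]
77.5 7.9
78.4 10.7
41.8 99.9
45.6 98.7
```

Call:
{"name": "drive_tool", "arguments": {"deltas": [[[-0.008,-0.008,0.0],0.0],[[-0.008,-0.008,-0.005],0.0],[[0.0,0.0,-0.01],0.0],[[0.0,0.0,0.0],0.0]]}}

```text
time_s: 10.8
eef_pos: [0.5357, 0.1827, 0.1394]
eef_rot: [-0.003, -0.483, 0.875, -0.028]
wrist_force: [0.5, 0.2, -3.5]
opening: 0.458
```

```bash
python3 pos.py blue
```

```text
10.8 [535.7 182.7 139.4] u -32.6 v 3.4 yawerr 0.2 toolz [ 0.021 -0.051 -0.998] F [ 0.5  0.2 -3.5] op 0.458
```

Call:
{"name": "drive_tool", "arguments": {"deltas": [[[0.003,0.001,0.0],0.0],[[0.0,0.0,-0.01],0.0],[[0.0,0.0,-0.01],0.0],[[0.0,0.0,-0.004],0.0],[[0.0,0.0,0.0],0.0]]}}

```text
time_s: 11.3
eef_pos: [0.5389, 0.1841, 0.1122]
eef_rot: [-0.004, -0.483, 0.875, -0.027]
wrist_force: [-0.1, 0.6, -3.1]
opening: 0.459
```

```bash
python3 pos.py blue; python3 lk.py b12;  python3 - <<'E'
from h import *
s=camera("scene");np.save("s12.npy",s,allow_pickle=True);cv2.imwrite("pics/s12.png",cv2.resize(s["frame"][200:320,410:510,::-1],None,fx=5,fy=5,interpolation=cv2.INTER_CUBIC))
E
```

```text
11.3 [538.9 184.1 112.2] u -29.6 v 1.4 yawerr 0.2 toolz [ 0.019 -0.051 -0.998] F [-0.1  0.6 -3.1] op 0.459
11.35 [539.  184.1 112.4] toolx 237.81 F [-0.6  0.2 -3.9] op 0.458 q6 -2.4 z [ 0.02  -0.051 -0.998]
```

View pics/s12.png

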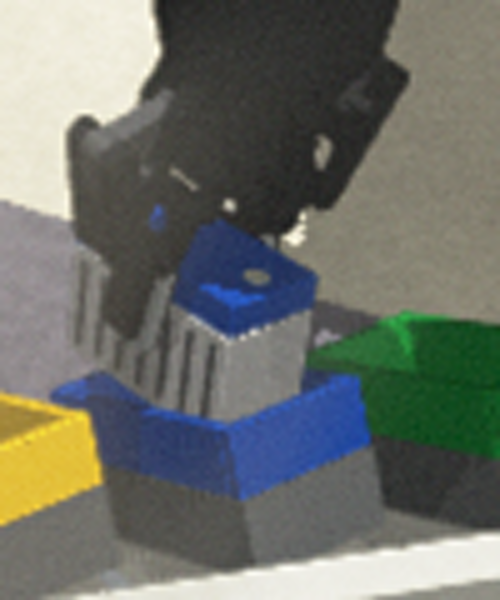

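View pics/b12.png

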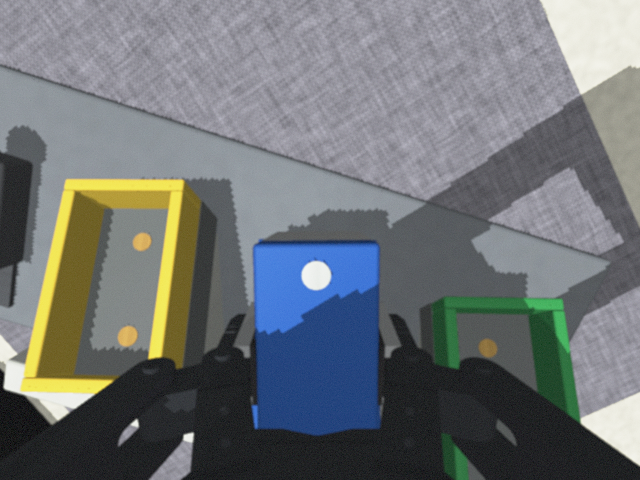

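Call:
{"name": "drive_tool", "arguments": {"deltas": [[[0.001,0.002,-0.004],0.0],[[0.001,0.001,-0.005],0.0],[[0.0,0.0,-0.004],0.0]]}}

```text
time_s: 11.7
eef_pos: [0.5428, 0.1874, 0.1027]
eef_rot: [-0.002, -0.483, 0.875, -0.028]
wrist_force: [-15.6, -8.8, 34.6]
opening: 0.46
```

```bash
python3 pos.py blue
```

```text
11.7 [542.8 187.4 102.7] u -24.8 v -0.1 yawerr 0.2 toolz [ 0.023 -0.052 -0.998] F [-15.6  -8.8  34.6] op 0.46
```

Call:
{"name": "drive_tool", "arguments": {"deltas": [[[0.0,0.0,-0.001],0.0],[[0.0,0.0,-0.002],0.0]], "gripper": 0.45}}

```text
time_s: 11.9
eef_pos: [0.5429, 0.1874, 0.103]
eef_rot: [-0.003, -0.484, 0.875, -0.029]
wrist_force: [-8.9, -2.9, 16.3]
opening: 0.456
```

```bash
python3 pos.py blue; python3 lk.py b13
```

```text
11.9 [542.9 187.4 103. ] u -24.8 v -0.2 yawerr 0.3 toolz [ 0.023 -0.053 -0.998] F [-8.9 -2.9 16.3] op 0.456
11.95 [542.8 187.4 103. ] toolx 237.92 F [-8.4 -3.8 13.7] op 0.464 q6 -2.4 z [ 0.023 -0.053 -0.998]
```

View pics/b13.png

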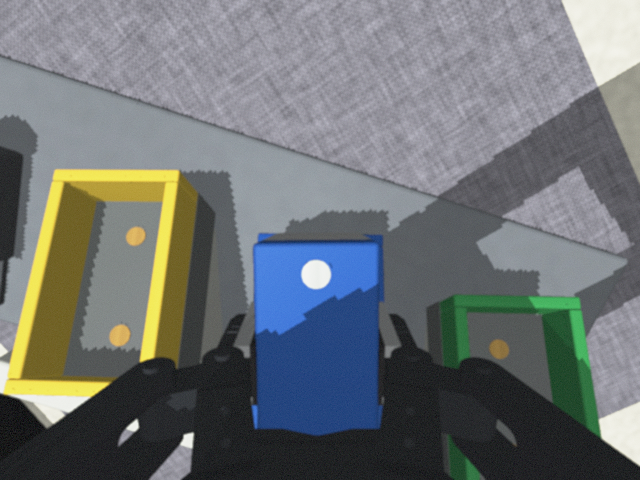

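Call:
{"name": "drive_tool", "arguments": {"deltas": [[[0.0,0.0,-0.004],0.0],[[0.0,0.0,-0.004],0.0]], "gripper": 0.46}}

```text
time_s: 12.15
eef_pos: [0.5429, 0.1873, 0.1026]
eef_rot: [-0.003, -0.484, 0.874, -0.029]
wrist_force: [-17.9, -3.6, 32.9]
opening: 0.461
```

```bash
python3 pos.py blue
```

```text
12.15 [542.9 187.3 102.6] u -24.8 v -0.3 yawerr 0.4 toolz [ 0.022 -0.054 -0.998] F [-17.9  -3.6  32.9] op 0.461
```

Call:
{"name": "drive_tool", "arguments": {"deltas": [[[0.0,0.001,-0.003],0.0],[[0.0,0.001,-0.003],0.0]], "gripper": 0.466}}

```text
time_s: 12.35
eef_pos: [0.543, 0.1873, 0.1025]
eef_rot: [-0.005, -0.485, 0.874, -0.031]
wrist_force: [-10.7, -8.9, 20.7]
opening: 0.465
```

```bash
python3 pos.py blue
```

```text
12.35 [543.  187.3 102.5] u -24.8 v -0.3 yawerr 0.5 toolz [ 0.022 -0.059 -0.998] F [-10.7  -8.9  20.7] op 0.465
```

Call:
{"name": "drive_tool", "arguments": {"deltas": [[[0.0,0.001,-0.003],0.0],[[0.0,0.0,-0.003],0.0]], "gripper": 0.475}}

```text
time_s: 12.55
eef_pos: [0.5446, 0.1881, 0.1002]
eef_rot: [-0.003, -0.485, 0.874, -0.032]
wrist_force: [-7.9, -0.3, 14.0]
opening: 0.476
```

```bash
python3 pos.py blue;python3 lk.py b14
```

```text
12.55 [544.6 188.1 100.2] u -23.2 v -1.2 yawerr 0.5 toolz [ 0.026 -0.06  -0.998] F [-7.9 -0.3 14. ] op 0.476
12.6 [544.5 188.2 100.1] toolx 238.14 F [-5.2 -1.  11.3] op 0.478 q6 -2.39 z [ 0.026 -0.06  -0.998]
```

View pics/b14.png

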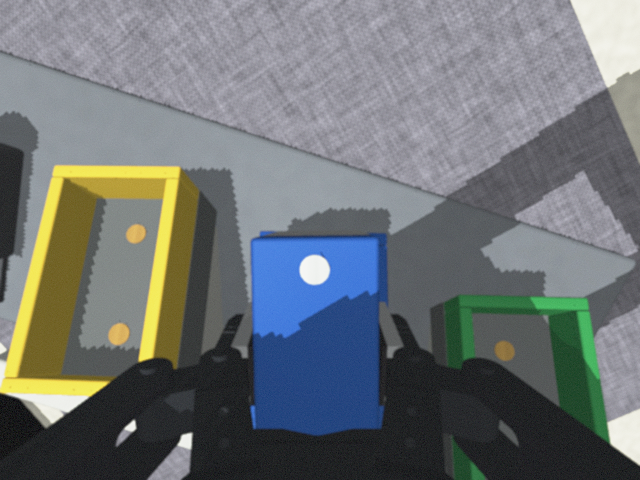

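Call:
{"name": "drive_tool", "arguments": {"deltas": [[[-0.001,-0.001,-0.003],0.0],[[-0.001,-0.001,-0.003],0.0],[[0.0,0.0,-0.003],0.0]]}}

```text
time_s: 12.9
eef_pos: [0.545, 0.1887, 0.0985]
eef_rot: [-0.0, -0.486, 0.874, -0.032]
wrist_force: [-9.9, -2.0, 15.7]
opening: 0.474
```

```bash
cat > ss.py <<'E'
import sys
from h import *
x0,y0,x1,y1=map(int,sys.argv[2:6])
s=camera("scene");np.save(sys.argv[1]+".npy",s,allow_pickle=True);cv2.imwrite(f"pics/{sys.argv[1]}.png",cv2.resize(s["frame"][y0:y1,x0:x1,::-1],None,fx=5,fy=5,interpolation=cv2.INTER_CUBIC))
E
python3 pos.py blue;python3 lk.py b15;python3 ss.py s15 410 200 510 320
```

```text
12.9 [545.  188.7  98.5] u -22.5 v -1.3 yawerr 0.6 toolz [ 0.031 -0.056 -0.998] F [-9.9 -2.  15.7] op 0.474
12.95 [545.  188.8  98.4] toolx 238.19 F [-8.7 -1.5 16.2] op 0.479 q6 -2.39 z [ 0.031 -0.056 -0.998]
```

View pics/b15.png

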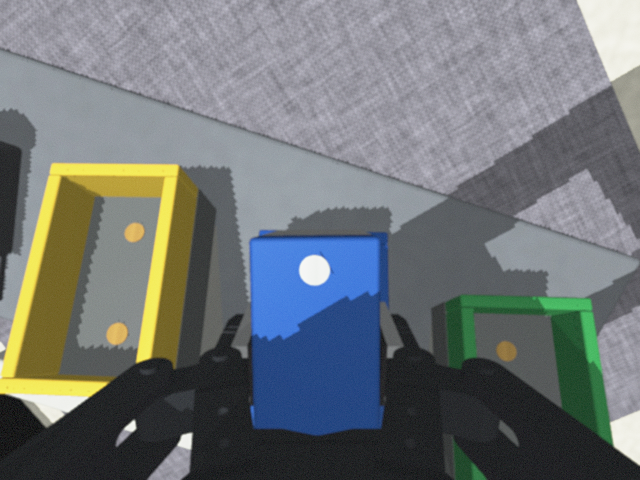

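View pics/s15.png

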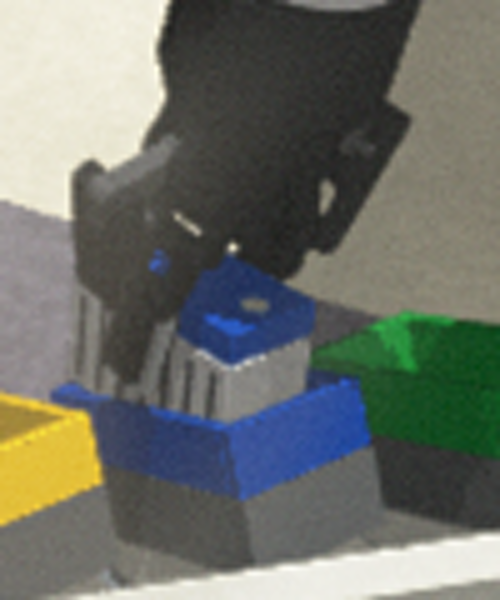

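Call:
{"name": "drive_tool", "arguments": {"deltas": [[[-0.001,-0.001,-0.003],0.0],[[0.0,0.0,-0.003],0.0]], "gripper": 0.482}}

```text
time_s: 13.2
eef_pos: [0.5456, 0.1889, 0.0957]
eef_rot: [0.002, -0.486, 0.873, -0.033]
wrist_force: [-8.3, -2.1, 16.3]
opening: 0.478
```

```bash
python3 pos.py blue
```

```text
13.2 [545.6 188.9  95.7] u -22.0 v -1.7 yawerr 0.6 toolz [ 0.035 -0.055 -0.998] F [-8.3 -2.1 16.3] op 0.478
```

Call:
{"name": "drive_tool", "arguments": {"deltas": [[[-0.002,-0.002,-0.001],0.0],[[-0.001,-0.001,0.0],0.0]], "gripper": 0.495}}

```text
time_s: 13.4
eef_pos: [0.5444, 0.1865, 0.0962]
eef_rot: [0.004, -0.486, 0.873, -0.033]
wrist_force: [0.1, -0.9, -0.4]
opening: 0.49
```

```bash
python3 pos.py blue;python3 lk.py b16;python3 ss.py s16 410 200 510 320
```

```text
13.4 [544.4 186.5  96.2] u -24.7 v -1.9 yawerr 0.6 toolz [ 0.04  -0.054 -0.998] F [ 0.1 -0.9 -0.4] op 0.49
13.45 [544.4 186.4  96.3] toolx 238.24 F [ 0.6 -0.1  0.1] op 0.493 q6 -2.4 z [ 0.04  -0.054 -0.998]
```

View pics/b16.png

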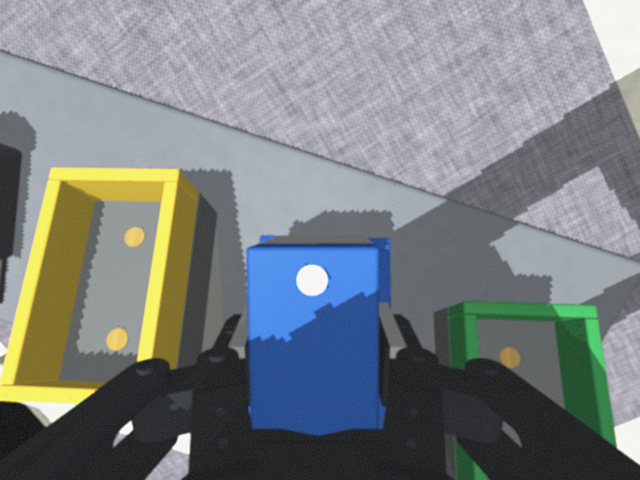

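View pics/s16.png

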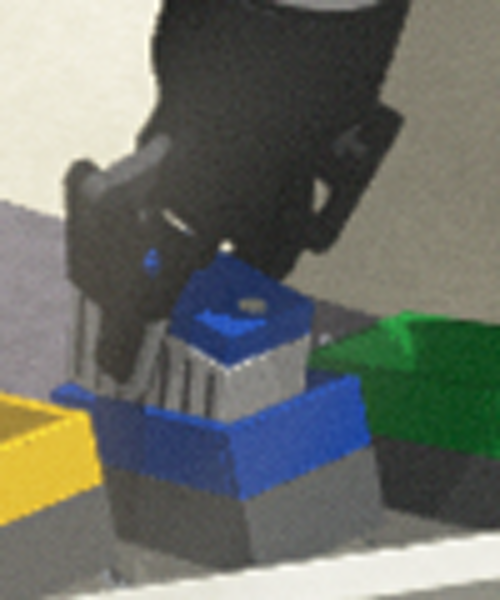

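```bash
python3 - <<'E'
from side import *
s=np.load("s16.npy",allow_pickle=True).item()
z=lambda p:(410+p[0]/5,200+p[1]/5)
for v in(-.018,-.022):
  r=side(s,[z(p) for p in[(168,328),(228,366),(82,285),(228,340)]],"blue",v);print(r.round(1))
  d=r[1]-r[0];print(np.degrees(np.arctan2(d[1],d[0])).round(1));d=r[1]-r[2];print(np.hypot(*d),np.degrees(np.arctan2(d[1],d[0])).round(1))
E
```

```text
[[-12.4  54.7]
 [ 17.2  59.8]
 [-57.1  42.1]
 [ 14.6  69.6]]
9.7
76.4051161648495 13.4
[[ -8.8  59. ]
 [ 20.5  64.1]
 [-53.2  46.5]
 [ 17.9  73.7]]
9.7
75.7502806621548 13.4
```

Call:
{"name": "drive_tool", "arguments": {"deltas": [[[-0.002,0.002,0.0],0.0],[[-0.002,0.002,0.0],-0.005],[[0.0,0.0,0.0],0.0]]}}

```text
time_s: 13.8
eef_pos: [0.5409, 0.19, 0.0963]
eef_rot: [0.004, -0.483, 0.875, -0.034]
wrist_force: [1.1, 0.2, -0.2]
opening: 0.493
```

```bash
python3 pos.py blue;python3 lk.py b17
```

```text
13.8 [540.9 190.   96.3] u -23.6 v 2.9 yawerr 0.3 toolz [ 0.041 -0.055 -0.998] F [ 1.1  0.2 -0.2] op 0.493
13.85 [540.9 190.   96.2] toolx 237.9 F [ 0.3 -1.4 -0.2] op 0.497 q6 -2.38 z [ 0.041 -0.055 -0.998]
```

View pics/b17.png

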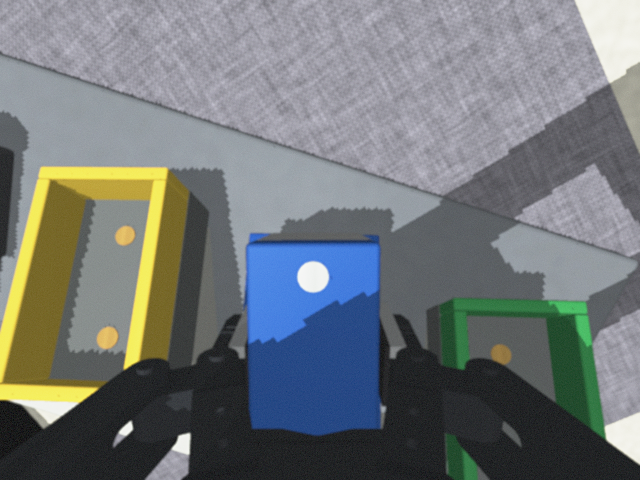

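Call:
{"name": "drive_tool", "arguments": {"deltas": [[[0.001,0.002,0.0],0.0],[[0.0,0.0,0.0],0.0]], "gripper": 0.53}}

```text
time_s: 14.05
eef_pos: [0.5416, 0.1919, 0.096]
eef_rot: [0.004, -0.483, 0.875, -0.034]
wrist_force: [0.0, -2.3, 1.1]
opening: 0.53
```

```bash
python3 pos.py blue;python3 lk.py b18;python3 ss.py s18 410 200 510 320
```

```text
14.05 [541.6 191.9  96. ] u -21.6 v 3.3 yawerr 0.3 toolz [ 0.04  -0.056 -0.998] F [ 0.  -2.3  1.1] op 0.53
14.1 [541.6 191.9  96.1] toolx 237.91 F [-0.5 -2.4  1.8] op 0.532 q6 -2.38 z [ 0.04  -0.056 -0.998]
```

View pics/b18.png

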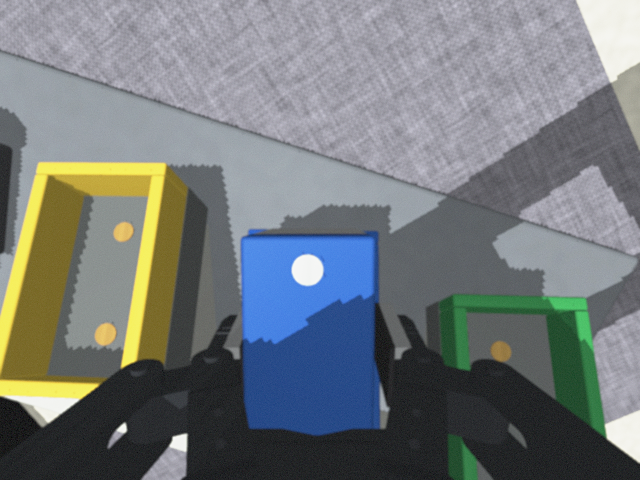

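View pics/s18.png

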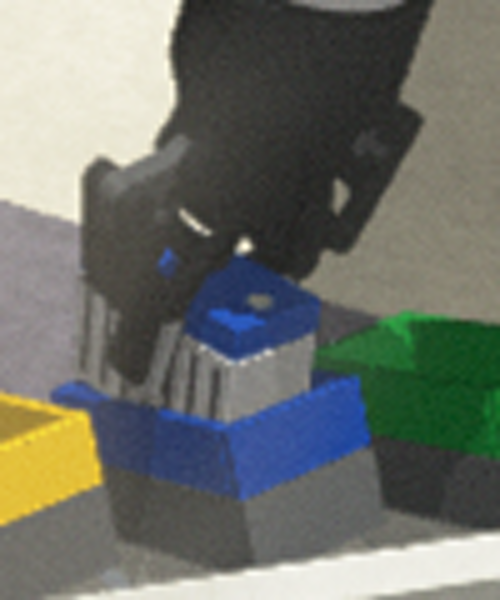

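Call:
{"name": "drive_tool", "arguments": {"deltas": [[[0.002,-0.001,0.0],0.0],[[0.0,0.0,0.0],0.0],[[0.0,0.0,0.0],0.0]], "gripper": 0.46}}

```text
time_s: 14.45
eef_pos: [0.5421, 0.1913, 0.0965]
eef_rot: [0.002, -0.484, 0.875, -0.033]
wrist_force: [0.6, -1.6, 0.2]
opening: 0.467
```

Call:
{"name": "drive_tool", "arguments": {"deltas": [[[0.0,0.001,0.003],0.0],[[0.001,0.002,0.001],0.0],[[0.001,0.002,-0.001],0.0],[[0.0,0.0,-0.003],0.0]]}}

```text
time_s: 14.85
eef_pos: [0.5443, 0.1948, 0.098]
eef_rot: [0.001, -0.483, 0.875, -0.034]
wrist_force: [-15.0, -7.1, 34.8]
opening: 0.462
```

```bash
python3 pos.py blue;python3 lk.py b19
```

```text
14.85 [544.3 194.8  98. ] u -17.8 v 2.6 yawerr 0.3 toolz [ 0.034 -0.059 -0.998] F [-15.   -7.1  34.8] op 0.462
14.9 [544.2 194.8  98.2] toolx 237.91 F [-9.6 -6.9 19.2] op 0.463 q6 -2.37 z [ 0.034 -0.059 -0.998]
```

View pics/b19.png

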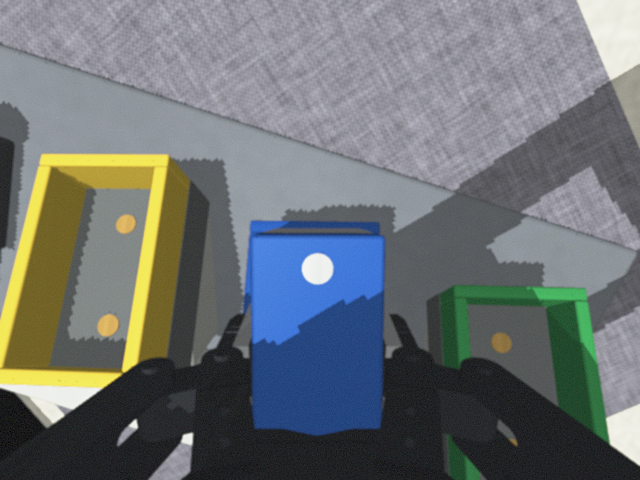

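Call:
{"name": "drive_tool", "arguments": {"deltas": [[[0.0,0.0,-0.002],0.0],[[0.0,0.0,-0.003],0.0],[[0.0,0.0,-0.003],0.0]], "gripper": 0.477}}

```text
time_s: 15.2
eef_pos: [0.5445, 0.1946, 0.0981]
eef_rot: [-0.0, -0.484, 0.874, -0.035]
wrist_force: [-11.7, -7.1, 24.5]
opening: 0.478
```

```bash
python3 pos.py blue;python3 lk.py b20
```

```text
15.2 [544.5 194.6  98.1] u -17.8 v 2.3 yawerr 0.4 toolz [ 0.034 -0.061 -0.998] F [-11.7  -7.1  24.5] op 0.478
15.25 [544.5 194.6  98.1] toolx 238.01 F [-9.7 -7.  23. ] op 0.478 q6 -2.37 z [ 0.034 -0.061 -0.998]
```

View pics/b20.png

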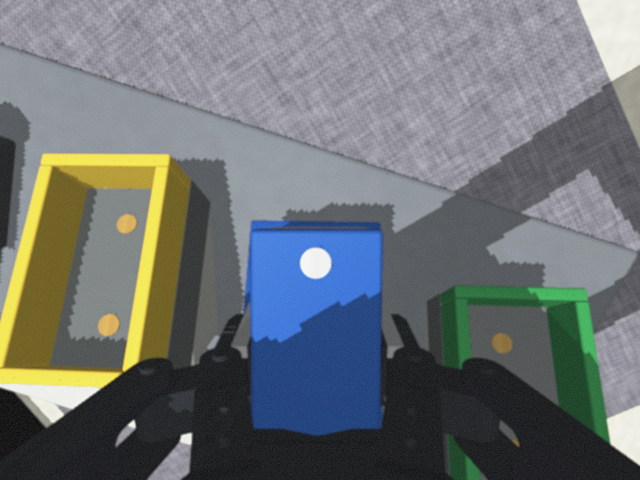

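Call:
{"name": "drive_tool", "arguments": {"deltas": [[[0.0,0.0,-0.003],0.0],[[0.0,0.0,-0.002],0.0]], "gripper": 0.485}}

```text
time_s: 15.45
eef_pos: [0.5448, 0.1945, 0.0983]
eef_rot: [-0.001, -0.485, 0.874, -0.036]
wrist_force: [-7.2, -4.2, 11.2]
opening: 0.488
```

```bash
python3 pos.py blue;python3 lk.py b21;python3 ss.py s21 410 200 510 320
```

```text
15.45 [544.8 194.5  98.3] u -17.8 v 2.0 yawerr 0.5 toolz [ 0.034 -0.063 -0.997] F [-7.2 -4.2 11.2] op 0.488
15.5 [544.8 194.5  98.3] toolx 238.1 F [-6.6 -5.7 16. ] op 0.484 q6 -2.37 z [ 0.034 -0.063 -0.997]
```

View pics/b21.png

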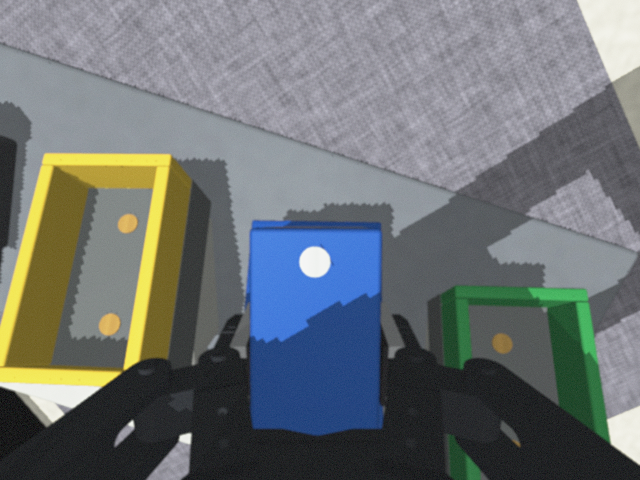

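View pics/s21.png

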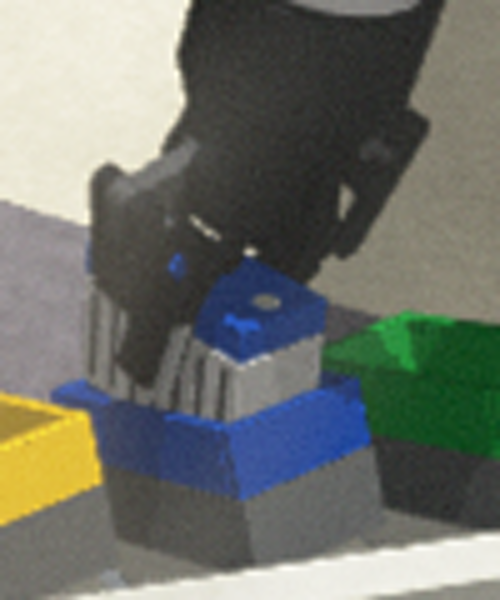

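Call:
{"name": "drive_tool", "arguments": {"deltas": [[[0.0,0.0,0.003],0.0],[[0.0,0.0,0.003],0.0]], "gripper": 0.5}}

```text
time_s: 15.75
eef_pos: [0.5451, 0.1955, 0.1053]
eef_rot: [0.0, -0.485, 0.874, -0.035]
wrist_force: [-0.3, 0.4, -0.0]
opening: 0.499
```

```bash
python3 pos.py blue;python3 lk.py b22;python3 ss.py s22 410 200 510 320
```

```text
15.75 [545.1 195.5 105.3] u -16.7 v 2.3 yawerr 0.5 toolz [ 0.035 -0.062 -0.998] F [-0.3  0.4 -0. ] op 0.499
15.8 [545.4 195.6 105.8] toolx 238.11 F [0.7 0.8 0.2] op 0.497 q6 -2.37 z [ 0.035 -0.061 -0.997]
```

View pics/b22.png

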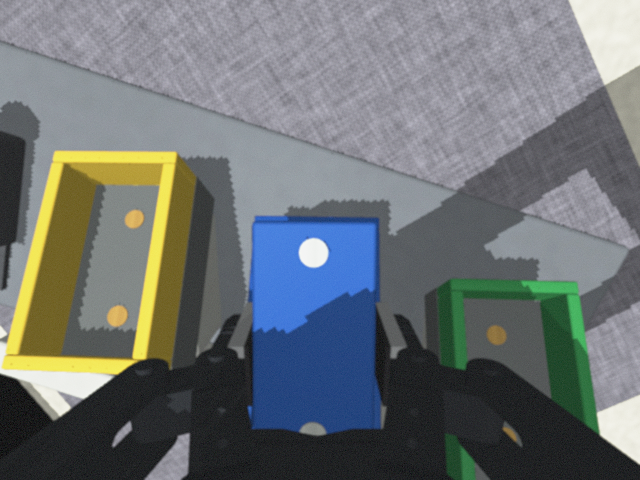

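View pics/s22.png

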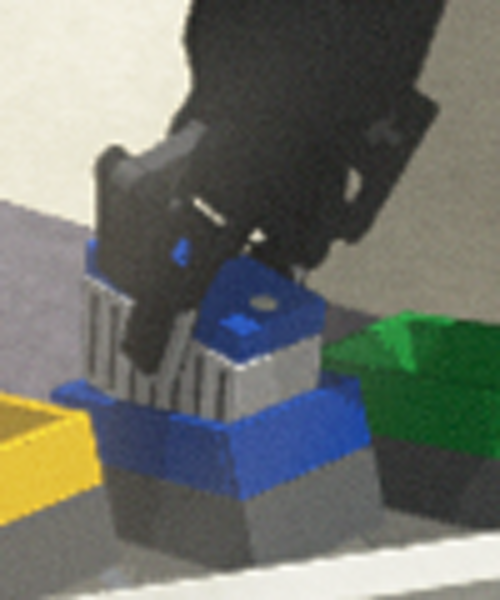

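```bash
python3 - <<'E'
from side import *
s=np.load("s22.npy",allow_pickle=True).item()
z=lambda p:(410+p[0]/5,200+p[1]/5)
for v in(-.018,-.022):
  r=side(s,[z(p) for p in[(84,275),(232,362)]],"blue",v);print(r.round(1))
  d=r[1]-r[0];print(np.hypot(*d),np.degrees(np.arctan2(d[1],d[0])).round(1))
E
```

```text
[[-57.1  47. ]
 [ 18.5  62.6]]
77.10881779457561 11.7
[[-53.1  51.3]
 [ 21.7  66.8]]
76.44795116682552 11.7
```

Call:
{"name": "drive_tool", "arguments": {"deltas": [[[0.001,-0.001,0.0],-0.008],[[0.0,0.0,0.0],0.0],[[0.0,0.0,0.0],0.0],[[0.0,0.001,0.003],0.0],[[0.001,0.002,0.002],0.0],[[0.002,0.002,0.0],0.0],[[0.0,0.0,-0.002],0.0]], "gripper": 0.46}}

```text
time_s: 16.55
eef_pos: [0.5466, 0.1987, 0.1075]
eef_rot: [-0.004, -0.482, 0.876, -0.035]
wrist_force: [-8.2, -6.2, 14.2]
opening: 0.466
```

```bash
python3 pos.py blue;python3 lk.py b23
```

```text
16.55 [546.6 198.7 107.5] u -13.2 v 2.7 yawerr 0.1 toolz [ 0.027 -0.065 -0.998] F [-8.2 -6.2 14.2] op 0.466
16.6 [546.5 198.7 107.4] toolx 237.69 F [-6.2 -6.5  8.9] op 0.464 q6 -2.36 z [ 0.027 -0.065 -0.998]
```

View pics/b23.png

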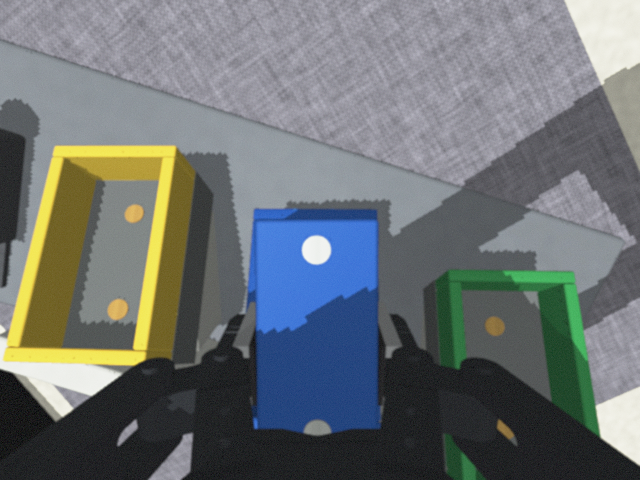

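Now press down so the floor pivots it, with a slackened grip.

Call:
{"name": "drive_tool", "arguments": {"deltas": [[[0.0,0.001,-0.004],0.0],[[0.0,0.001,-0.005],0.0],[[0.0,0.001,-0.005],0.0]], "gripper": 0.474}}

```text
time_s: 16.9
eef_pos: [0.5484, 0.2005, 0.1015]
eef_rot: [-0.004, -0.482, 0.875, -0.037]
wrist_force: [-24.7, -13.5, 55.8]
opening: 0.472
```

```bash
python3 pos.py blue;python3 lk.py b24;python3 ss.py s24 410 200 510 320
```

```text
16.9 [548.4 200.5 101.5] u -10.8 v 2.2 yawerr 0.2 toolz [ 0.028 -0.069 -0.997] F [-24.7 -13.5  55.8] op 0.472
16.95 [548.3 200.5 101.6] toolx 237.79 F [-19.7 -11.2  39.9] op 0.471 q6 -2.35 z [ 0.028 -0.07  -0.997]
```

View pics/b24.png

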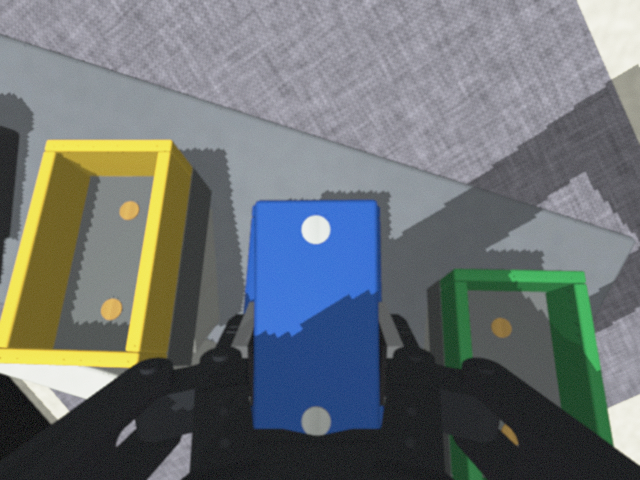

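View pics/s24.png

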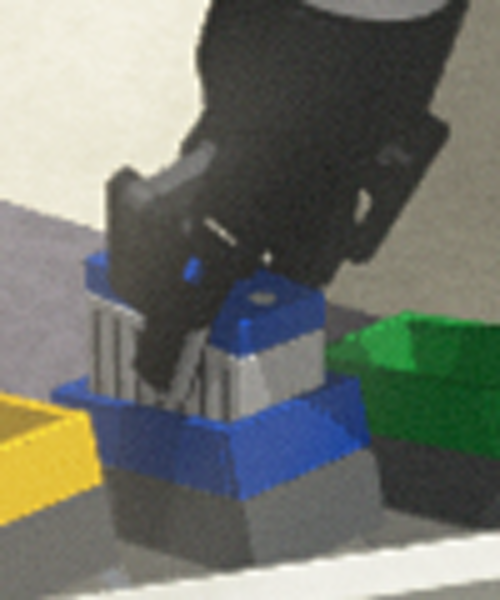

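Call:
{"name": "drive_tool", "arguments": {"deltas": [[[0.0,0.0,0.001],0.0],[[0.0,0.0,0.003],0.0],[[0.0,0.0,0.003],0.0]], "gripper": 0.49}}

```text
time_s: 17.3
eef_pos: [0.5493, 0.201, 0.1109]
eef_rot: [-0.003, -0.482, 0.875, -0.038]
wrist_force: [0.5, -0.6, 0.2]
opening: 0.492
```

```bash
python3 pos.py blue;python3 lk.py b25;python3 ss.py s25 410 200 510 320
```

```text
17.3 [549.3 201.  110.9] u -9.8 v 1.7 yawerr 0.2 toolz [ 0.031 -0.069 -0.997] F [ 0.5 -0.6  0.2] op 0.492
17.35 [549.6 201.1 111.3] toolx 237.79 F [-0.8  0.2  1.1] op 0.492 q6 -2.35 z [ 0.032 -0.069 -0.997]
```

View pics/b25.png

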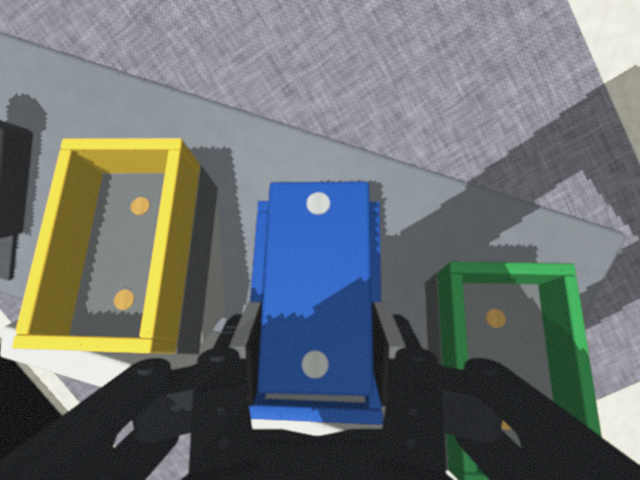

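View pics/s25.png

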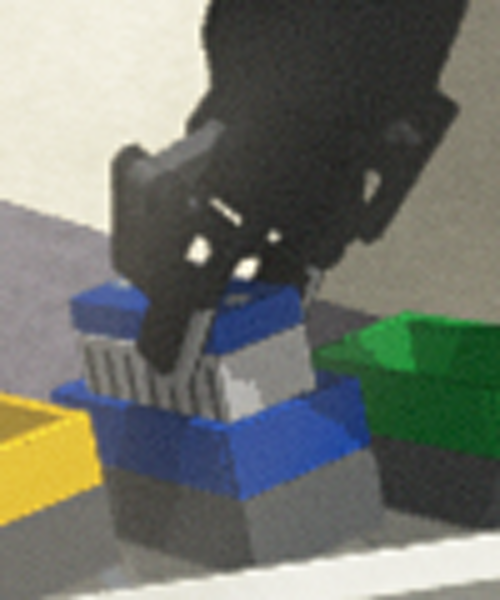

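Call:
{"name": "drive_tool", "arguments": {"deltas": [[[0.0,0.0,0.01],0.0],[[0.0,0.0,0.02],0.0],[[0.0,0.0,0.04],0.0],[[0.0,0.0,0.03],0.0],[[0.0,0.0,0.0],0.0]], "gripper": 0.65}}

```text
time_s: 17.9
eef_pos: [0.5472, 0.2014, 0.2128]
eef_rot: [-0.005, -0.483, 0.875, -0.036]
wrist_force: [1.0, -0.0, -0.1]
opening: 0.655
```

```bash
python3 pos.py blue;python3 lk.py b26; python3 ss.py s26 410 200 510 320
```

```text
17.9 [547.2 201.4 212.8] u -10.6 v 3.7 yawerr 0.2 toolz [ 0.026 -0.069 -0.997] F [ 1.  -0.  -0.1] op 0.655
17.95 [546.3 201.3 210.7] toolx 237.84 F [ 0.6  0.5 -0.2] op 0.653 q6 -2.37 z [ 0.023 -0.069 -0.997]
```

View pics/b26.png

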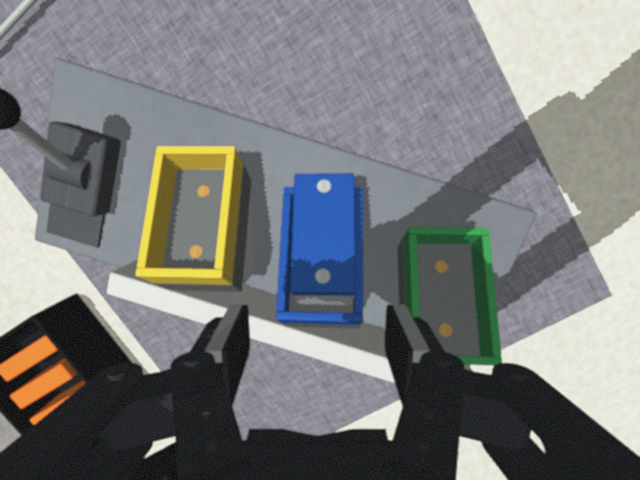

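View pics/s26.png

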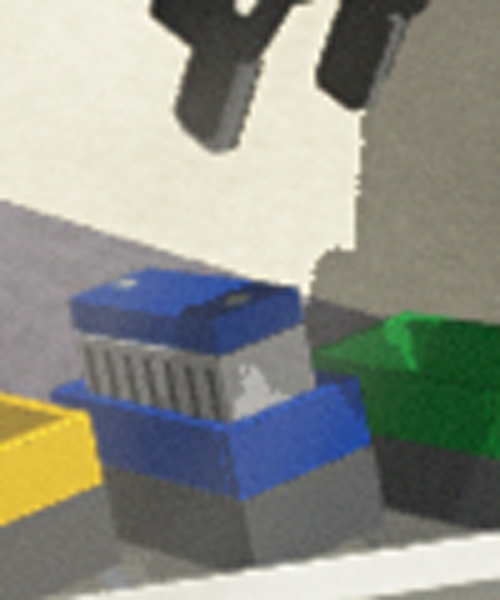

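Call:
{"name": "drive_tool", "arguments": {"deltas": [[[0.002,-0.03,0.0],-0.06],[[0.002,-0.04,0.0],-0.08],[[0.002,-0.04,0.0],-0.08],[[0.002,-0.04,0.0],-0.08],[[0.002,-0.04,0.0],-0.08],[[0.002,-0.04,0.0],-0.08],[[0.002,-0.04,-0.005],-0.08],[[0.002,-0.04,-0.01],-0.08],[[0.002,-0.03,-0.015],-0.07],[[0.002,-0.012,-0.01],-0.015]], "gripper": 0.8}}

```text
time_s: 19.0
eef_pos: [0.5543, -0.1596, 0.1504]
eef_rot: [-0.03, -0.14, 0.989, -0.022]
wrist_force: [-0.2, 0.7, -0.5]
opening: 0.802
```

Call:
{"name": "drive_tool", "arguments": {"deltas": [[[0.0,0.0,0.0],0.0],[[0.0,0.0,0.0],0.0]]}}

```text
time_s: 19.2
eef_pos: [0.5518, -0.1593, 0.1461]
eef_rot: [-0.033, -0.14, 0.989, -0.02]
wrist_force: [0.2, -0.2, 0.5]
opening: 0.799
```

```bash
python3 lk.py y1 yellow
```

```text
19.25 [ 551.8 -158.9  146.1] toolx 196.17 F [-0.1 -0.7 -0.1] op 0.803 q6 -2.27 z [-0.059 -0.048 -0.997]
yellow [317. 297.] (array([ 573. , -156.2]), 17.8, array([81.4, 39.9]))
```

View pics/y1.png

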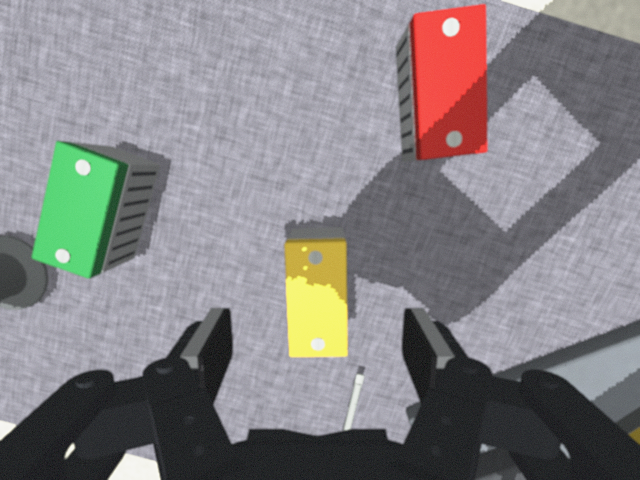

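Call:
{"name": "drive_tool", "arguments": {"deltas": [[[0.006,0.0,-0.02],0.015],[[0.006,-0.001,-0.035],0.01],[[0.001,0.0,-0.03],0.0],[[0.0,0.0,-0.015],0.0],[[0.0,0.0,-0.005],0.0],[[0.0,0.0,0.0],0.0]]}}

```text
time_s: 19.85
eef_pos: [0.569, -0.1518, 0.0435]
eef_rot: [-0.029, -0.16, 0.986, -0.022]
wrist_force: [0.4, 0.6, -0.0]
opening: 0.802
```

```bash
python3 lk.py y2 yellow
```

```text
19.9 [ 569.4 -152.    44.1] toolx 198.48 F [ 0.4 -0.7 -0.7] op 0.8 q6 -2.28 z [-0.049 -0.053 -0.997]
yellow [302. 335.] (array([ 572.5, -156.5]), 17.7, array([80.5, 39.7]))
```

Call:
{"name": "drive_tool", "arguments": {"deltas": [[[-0.003,-0.004,-0.004],-0.01],[[-0.002,-0.003,-0.005],-0.004],[[0.0,0.0,-0.002],0.0],[[0.0,0.0,0.0],0.0]], "gripper": 0.65}}

```text
time_s: 20.3
eef_pos: [0.5665, -0.1609, 0.0366]
eef_rot: [-0.026, -0.152, 0.988, -0.024]
wrist_force: [0.2, 0.5, 0.6]
opening: 0.652
```

```bash
python3 lk.py y3 yellow
```

```text
20.35 [ 566.6 -161.    36.7] toolx 197.6 F [-0.1  1.   0.2] op 0.65 q6 -2.27 z [-0.043 -0.055 -0.998]
yellow [322. 344.] (array([ 566.9, -158.3]), 17.9, array([69.9, 39.7]))
```

Call:
{"name": "drive_tool", "arguments": {"deltas": [[[-0.002,0.001,-0.004],0.0],[[0.0,0.0,-0.002],0.0],[[0.0,0.0,0.0],0.0]]}}

```text
time_s: 20.65
eef_pos: [0.5646, -0.1602, 0.0306]
eef_rot: [-0.025, -0.152, 0.988, -0.024]
wrist_force: [0.1, 0.0, -0.6]
opening: 0.646
```

Call:
{"name": "drive_tool", "arguments": {"deltas": [[[0.0,0.0,0.0],0.0],[[0.0,0.0,0.0],0.0],[[0.0,0.0,0.0],0.0]], "gripper": 0.4}}

```text
time_s: 20.95
eef_pos: [0.5648, -0.16, 0.031]
eef_rot: [-0.025, -0.152, 0.988, -0.024]
wrist_force: [-0.2, -0.4, -2.5]
opening: 0.456
```

```bash
python3 lk.py y4 yellow
```

```text
21.0 [ 564.8 -160.    31. ] toolx 197.6 F [-0.8 -0.4  1.9] op 0.456 q6 -2.27 z [-0.042 -0.055 -0.998]
yellow [317. 348.] (array([ 564.2, -159.2]), 17.6, array([64.5, 40.3]))
```

View pics/y4.png

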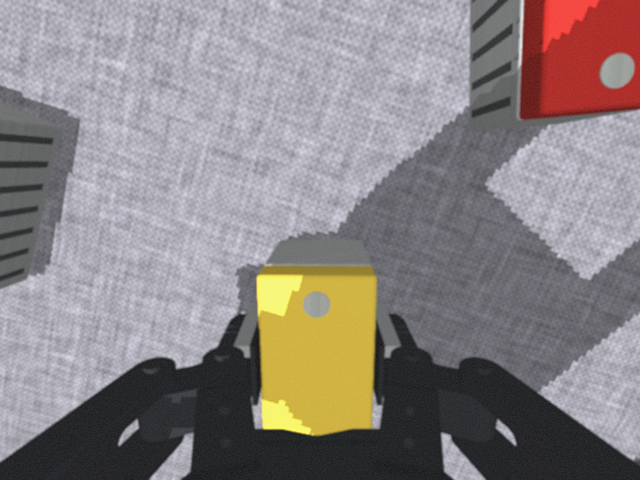

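Call:
{"name": "drive_tool", "arguments": {"deltas": [[[0.0,0.0,0.02],0.0],[[0.0,0.0,0.04],0.0],[[0.0,0.0,0.045],0.0],[[0.0,0.0,0.04],0.0],[[0.004,0.02,0.015],0.05],[[0.006,0.035,0.0],0.09],[[0.006,0.035,0.0],0.09],[[0.006,0.035,0.0],0.09],[[0.006,0.035,0.0],0.09],[[0.006,0.035,0.0],0.09]]}}

```text
time_s: 22.0
eef_pos: [0.5934, 0.0385, 0.1906]
eef_rot: [-0.023, -0.396, 0.917, -0.029]
wrist_force: [0.6, -0.7, -3.4]
opening: 0.46
```

Call:
{"name": "drive_tool", "arguments": {"deltas": [[[0.006,0.035,0.0],0.09],[[0.006,0.035,0.0],0.08],[[0.004,0.02,0.0],0.04],[[0.0,0.005,0.0],0.0],[[0.0,0.0,0.0],0.0]]}}

```text
time_s: 22.5
eef_pos: [0.6067, 0.1425, 0.186]
eef_rot: [-0.023, -0.498, 0.867, -0.029]
wrist_force: [1.1, -0.8, -3.3]
opening: 0.456
```

```bash
python3 pos.py yellow;python3 lk.py y5
```

```text
22.5 [606.7 142.5 186. ] u 1.0 v 17.9 yawerr 2.2 toolz [-0.01  -0.074 -0.997] F [ 1.1 -0.8 -3.3] op 0.456
22.55 [606.6 142.  185.9] toolx 239.75 F [-0.4 -0.1 -2.8] op 0.458 q6 -2.52 z [-0.01  -0.074 -0.997]
```

View pics/y5.png

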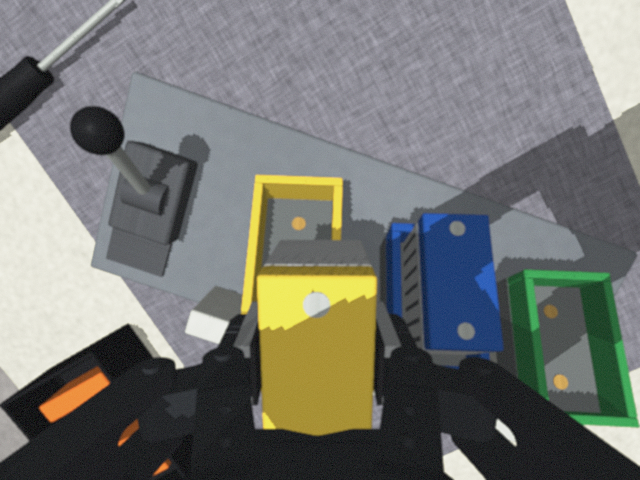

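Call:
{"name": "drive_tool", "arguments": {"deltas": [[[0.003,-0.01,-0.008],-0.02],[[0.003,-0.01,-0.012],-0.018],[[0.001,-0.003,-0.006],0.0],[[0.0,0.0,0.0],0.0]]}}

```text
time_s: 22.95
eef_pos: [0.6136, 0.1121, 0.1565]
eef_rot: [-0.025, -0.476, 0.878, -0.029]
wrist_force: [-0.6, 0.3, -2.4]
opening: 0.462
```

```bash
python3 pos.py yellow
```

```text
22.95 [613.6 112.1 156.5] u -20.9 v -4.2 yawerr -0.6 toolz [-0.015 -0.075 -0.997] F [-0.6  0.3 -2.4] op 0.462
```

Call:
{"name": "drive_tool", "arguments": {"deltas": [[[0.0,0.004,0.0],0.006],[[0.0,0.002,-0.002],0.004],[[0.0,0.0,-0.003],0.0],[[0.0,0.0,-0.002],0.0]]}}

```text
time_s: 23.35
eef_pos: [0.6139, 0.1166, 0.1531]
eef_rot: [-0.025, -0.48, 0.876, -0.03]
wrist_force: [-7.9, -2.4, 10.6]
opening: 0.458
```

```bash
python3 pos.py yellow
```

```text
23.35 [613.9 116.6 153.1] u -17.0 v -2.0 yawerr -0.1 toolz [-0.015 -0.077 -0.997] F [-7.9 -2.4 10.6] op 0.458
```

Call:
{"name": "drive_tool", "arguments": {"deltas": [[[0.0,0.001,-0.003],0.0],[[-0.001,0.002,-0.004],0.0],[[-0.001,0.002,-0.004],0.0]], "gripper": 0.472}}

```text
time_s: 23.65
eef_pos: [0.6138, 0.1224, 0.145]
eef_rot: [-0.022, -0.481, 0.876, -0.032]
wrist_force: [-0.5, -0.2, -1.6]
opening: 0.477
```

```bash
python3 pos.py yellow;python3 lk.py y6
```

```text
23.65 [613.8 122.4 145. ] u -12.1 v 1.2 yawerr 0.0 toolz [-0.008 -0.077 -0.997] F [-0.5 -0.2 -1.6] op 0.477
23.7 [613.1 122.8 144.1] toolx 237.63 F [-0.6 -0.3 -0.5] op 0.472 q6 -2.5 z [-0.01  -0.077 -0.997]
```

View pics/y6.png

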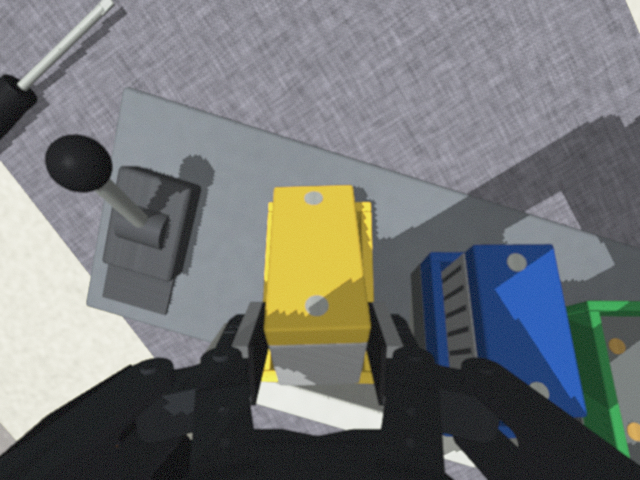

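```bash
python3 ss.py ys6 350 200 480 320
```

```text
(no output)
```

View pics/ys6.png

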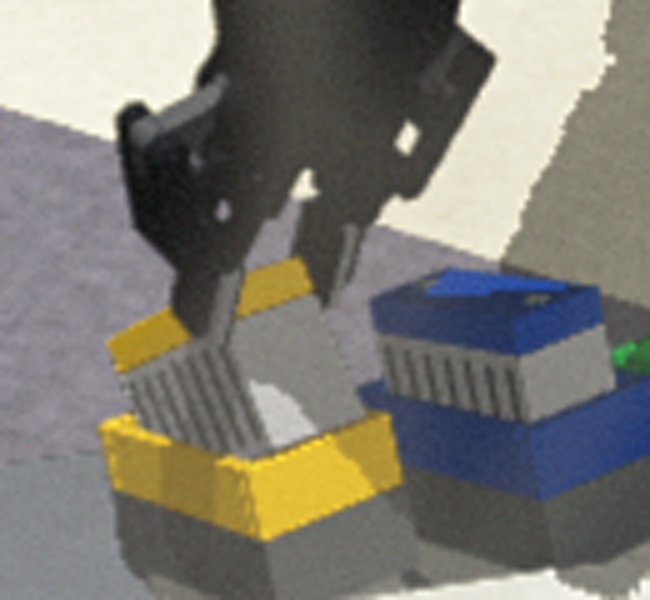

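```bash
python3 - <<'E'
from side import *
s=np.load("ys6.npy",allow_pickle=True).item()
z=lambda p:(350+p[0]/5,200+p[1]/5)
for v in(-.019,):
  r=side(s,[z(p) for p in[(122,378),(186,343),(110,348),(265,450),(240,360),(128,440)]],"yellow",v);print(r.round(1))
  for i,j in((0,1),(3,4)):
    d=r[j]-r[i];print(np.hypot(*d),np.degrees(np.arctan2(d[1],d[0])).round(1))
E
```

```text
[[-52.5  16.9]
 [-18.2  60.2]
 [-61.6  24.7]
 [ 29.5  49.2]
 [ 10.8  74.8]
 [-45.1  -8.4]]
55.23426048768959 51.6
31.69032428995901 126.1
```

Call:
{"name": "drive_tool", "arguments": {"deltas": [[[0.0,0.0,0.0],0.0],[[0.002,0.003,0.0],0.0],[[0.002,0.003,-0.001],0.0]], "gripper": 0.47}}

```text
time_s: 24.05
eef_pos: [0.617, 0.1281, 0.1431]
eef_rot: [-0.024, -0.481, 0.876, -0.032]
wrist_force: [-0.8, -3.4, 0.6]
opening: 0.468
```

```bash
python3 pos.py yellow;python3 lk.py y7; python3 ss.py ys7 350 200 480 320
```

```text
24.05 [617.  128.1 143.1] u -5.6 v 1.6 yawerr 0.0 toolz [-0.011 -0.079 -0.997] F [-0.8 -3.4  0.6] op 0.468
24.1 [617.2 128.6 142.9] toolx 237.64 F [-0.6 -2.7  1.6] op 0.467 q6 -2.49 z [-0.011 -0.078 -0.997]
```

View pics/y7.png

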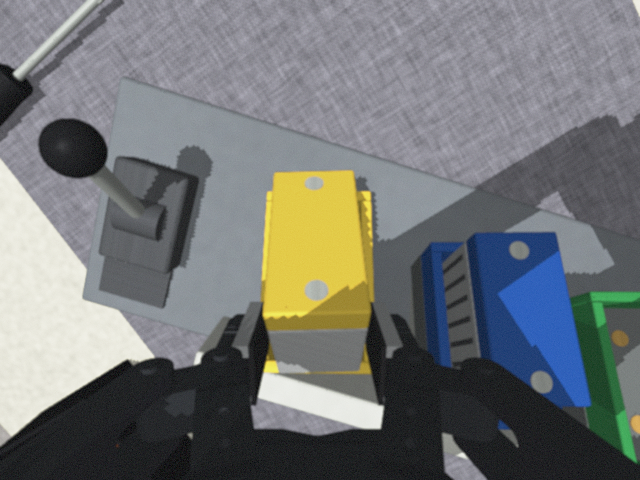

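View pics/ys7.png

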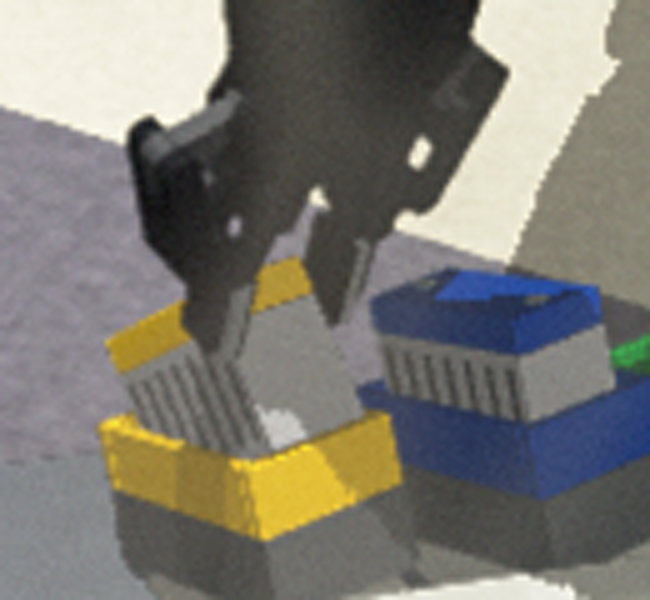

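Call:
{"name": "drive_tool", "arguments": {"deltas": [[[-0.002,-0.003,0.0],0.0],[[-0.003,-0.004,-0.002],0.0],[[-0.001,-0.001,-0.002],0.0]], "gripper": 0.5}}

```text
time_s: 24.45
eef_pos: [0.6116, 0.121, 0.139]
eef_rot: [-0.022, -0.482, 0.876, -0.032]
wrist_force: [0.8, -0.1, 1.2]
opening: 0.499
```

Call:
{"name": "drive_tool", "arguments": {"deltas": [[[0.0,0.0,0.0],0.0],[[0.0,0.0,0.0],0.0],[[0.0,0.0,0.003],0.0],[[-0.001,-0.002,0.002],0.0],[[-0.002,-0.003,0.0],0.0],[[-0.002,-0.003,0.0],0.0]], "gripper": 0.4}}

```text
time_s: 25.05
eef_pos: [0.6046, 0.1128, 0.1424]
eef_rot: [-0.024, -0.482, 0.876, -0.03]
wrist_force: [-0.6, -0.3, -2.7]
opening: 0.45
```

```bash
python3 pos.py yellow;python3 lk.py y8; python3 ss.py ys8 350 200 480 320
```

```text
25.05 [604.6 112.8 142.4] u -25.2 v 3.8 yawerr 0.1 toolz [-0.012 -0.076 -0.997] F [-0.6 -0.3 -2.7] op 0.45
25.1 [604.3 112.3 142.3] toolx 237.66 F [ 0.4 -0.  -2.4] op 0.453 q6 -2.52 z [-0.013 -0.076 -0.997]
```

View pics/y8.png

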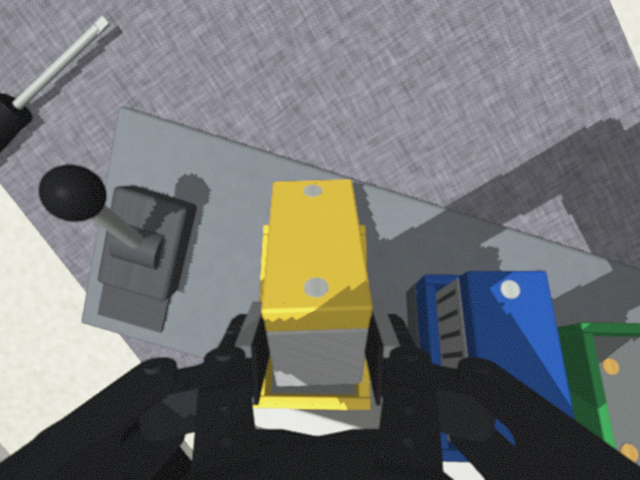

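View pics/ys8.png

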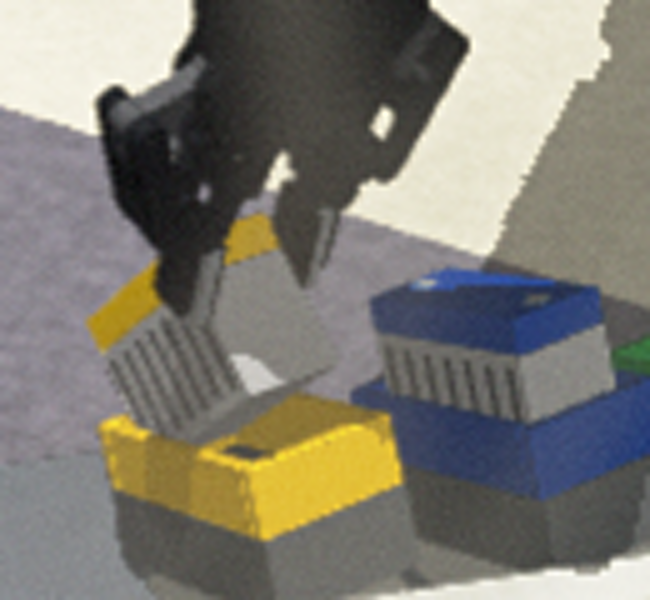

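```bash
python3 - <<'E'
from side import *
s=np.load("ys8.npy",allow_pickle=True).item()
z=lambda p:(350+p[0]/5,200+p[1]/5)
r=side(s,[z(p) for p in[(106,355),(160,310),(245,395),(215,320),(178,440),(90,325)]],"yellow",-.0155);print(r.round(1))
for i,j in((0,1),(2,3),(4,2),(5,0)):
    d=r[j]-r[i];print(np.hypot(*d),np.degrees(np.arctan2(d[1],d[0])).round(1))
E
```

```text
[[-68.4  14.6]
 [-39.   58.5]
 [ 11.8  58.4]
 [ -8.6  76.4]
 [-20.4  10.7]
 [-80.1  20.6]]
52.773533263807195 56.2
27.245167069515706 138.5
57.53441106596773 56.0
13.221277465448097 -27.1
```

Call:
{"name": "drive_tool", "arguments": {"deltas": [[[0.004,0.002,0.0],0.0],[[0.003,0.002,-0.003],0.0],[[0.0,0.0,-0.004],0.0],[[0.0,0.0,-0.004],0.0]]}}

```text
time_s: 25.55
eef_pos: [0.6139, 0.1179, 0.1359]
eef_rot: [-0.022, -0.481, 0.876, -0.031]
wrist_force: [-5.9, -0.4, 29.2]
opening: 0.448
```

```bash
python3 pos.py yellow
```

```text
25.55 [613.9 117.9 135.9] u -15.8 v -1.3 yawerr 0.0 toolz [-0.009 -0.075 -0.997] F [-5.9 -0.4 29.2] op 0.448
```

Call:
{"name": "drive_tool", "arguments": {"deltas": [[[0.0,0.0,-0.006],0.0],[[0.0,0.001,-0.006],0.0],[[0.0,0.001,-0.006],0.0]]}}

```text
time_s: 25.85
eef_pos: [0.6199, 0.1227, 0.1332]
eef_rot: [-0.015, -0.482, 0.876, -0.033]
wrist_force: [-9.2, 4.9, 25.0]
opening: 0.45
```

```bash
python3 pos.py yellow;python3 lk.py y9; python3 ss.py ys9 350 200 480 320
```

```text
25.85 [619.9 122.7 133.2] u -8.6 v -3.8 yawerr 0.1 toolz [ 0.006 -0.073 -0.997] F [-9.2  4.9 25. ] op 0.45
25.9 [620.2 123.  133. ] toolx 237.73 F [-6.6  4.3 24. ] op 0.447 q6 -2.5 z [ 0.006 -0.073 -0.997]
```

View pics/ys9.png

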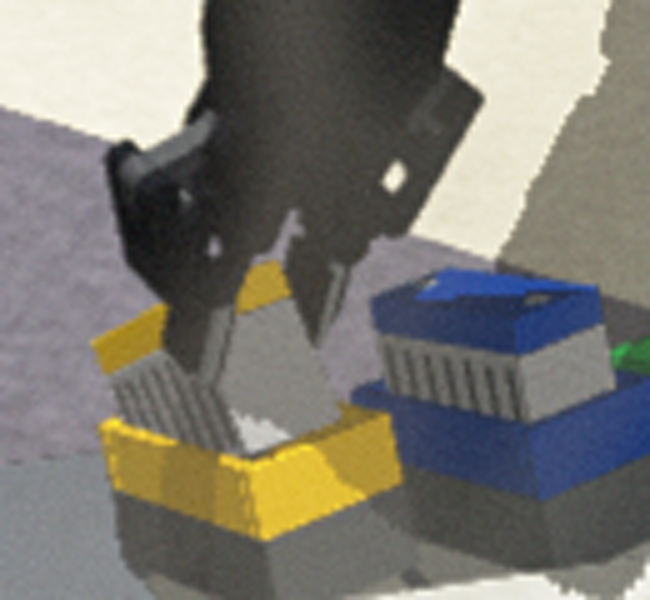

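View pics/y9.png

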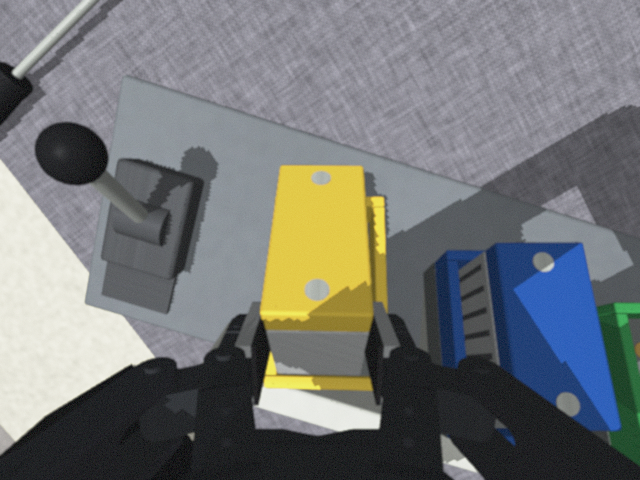

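Call:
{"name": "drive_tool", "arguments": {"deltas": [[[-0.002,0.001,0.002],0.0],[[-0.003,0.002,0.0],0.0],[[0.0,0.001,-0.004],0.0],[[0.0,0.001,-0.005],0.0],[[0.0,0.001,-0.005],0.0]]}}

```text
time_s: 26.45
eef_pos: [0.6184, 0.1282, 0.1334]
eef_rot: [-0.013, -0.483, 0.875, -0.038]
wrist_force: [-20.9, -5.9, 40.6]
opening: 0.452
```

```bash
python3 pos.py yellow;python3 lk.py y10; python3 ss.py ys10 350 200 480 320
```

```text
26.45 [618.4 128.2 133.4] u -4.8 v 0.4 yawerr 0.3 toolz [ 0.014 -0.079 -0.997] F [-20.9  -5.9  40.6] op 0.452
26.5 [618.3 128.2 133.4] toolx 237.88 F [-16.2  -5.   34.6] op 0.457 q6 -2.49 z [ 0.014 -0.079 -0.997]
```

View pics/ys10.png

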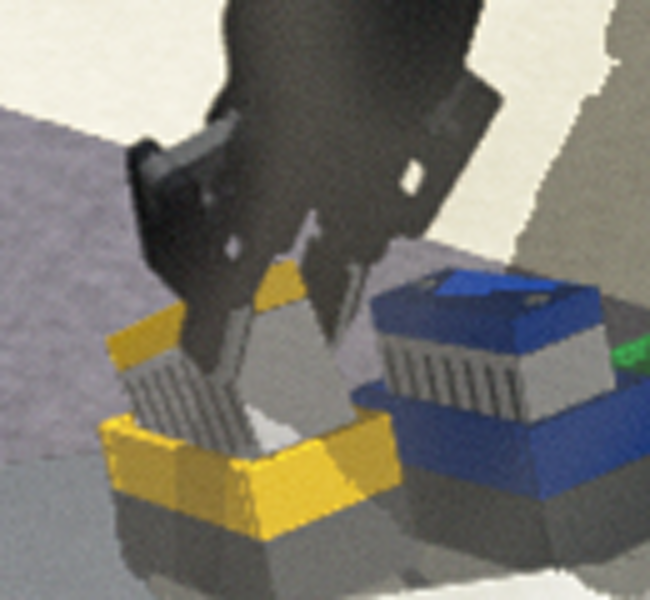

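View pics/y10.png

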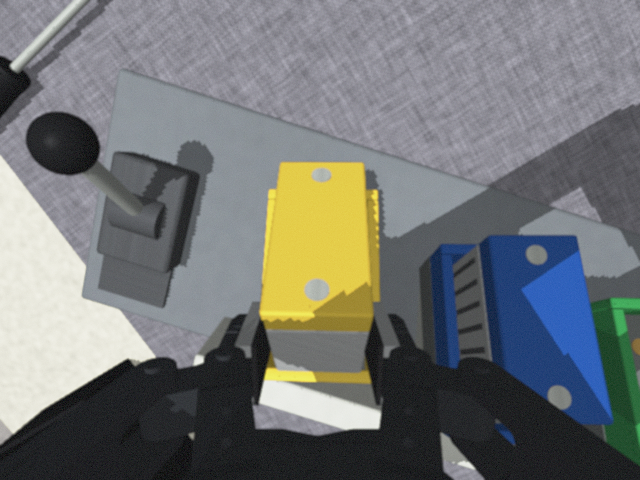

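Call:
{"name": "drive_tool", "arguments": {"deltas": [[[-0.001,-0.001,0.001],0.0],[[-0.001,-0.001,-0.001],0.0],[[-0.001,-0.001,-0.002],0.0]], "gripper": 0.474}}

```text
time_s: 26.85
eef_pos: [0.616, 0.125, 0.1323]
eef_rot: [-0.012, -0.483, 0.875, -0.039]
wrist_force: [0.9, 1.0, 0.2]
opening: 0.475
```

```bash
python3 pos.py yellow;python3 lk.py y11; python3 ss.py ys11 350 200 480 320
```

```text
26.85 [616.  125.  132.3] u -8.8 v 0.8 yawerr 0.3 toolz [ 0.017 -0.079 -0.997] F [0.9 1.  0.2] op 0.475
26.9 [615.6 124.9 131.7] toolx 237.88 F [0.6 1.2 1.5] op 0.474 q6 -2.49 z [ 0.016 -0.079 -0.997]
```

View pics/ys11.png

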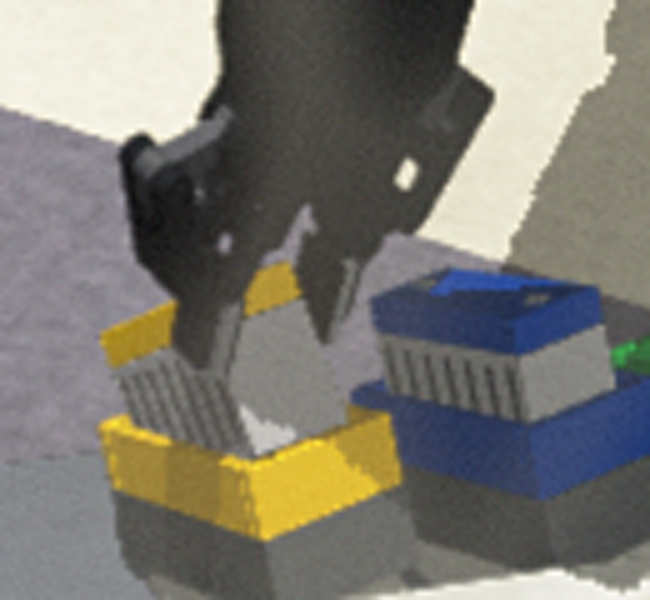

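View pics/y11.png

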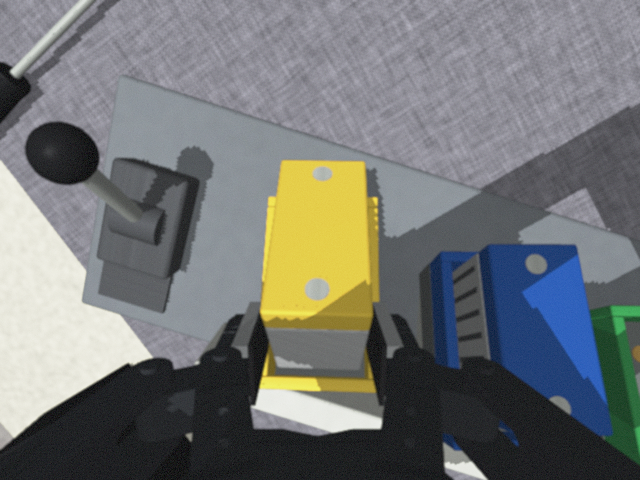

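Call:
{"name": "drive_tool", "arguments": {"deltas": [[[0.0,0.0,-0.003],0.0],[[0.001,0.001,-0.003],0.0],[[0.001,0.001,-0.003],0.0],[[0.001,0.001,-0.003],0.0]], "gripper": 0.472}}

```text
time_s: 27.35
eef_pos: [0.6228, 0.1305, 0.1231]
eef_rot: [-0.007, -0.483, 0.875, -0.039]
wrist_force: [0.4, 3.5, 6.9]
opening: 0.473
```

```bash
python3 pos.py yellow;python3 lk.py y12; python3 ss.py ys12 350 200 480 320
```

```text
27.35 [622.8 130.5 123.1] u -0.5 v -2.0 yawerr 0.3 toolz [ 0.025 -0.075 -0.997] F [0.4 3.5 6.9] op 0.473
27.4 [622.9 130.7 122.7] toolx 237.88 F [0.8 3.  6.6] op 0.472 q6 -2.49 z [ 0.025 -0.075 -0.997]
```

View pics/ys12.png

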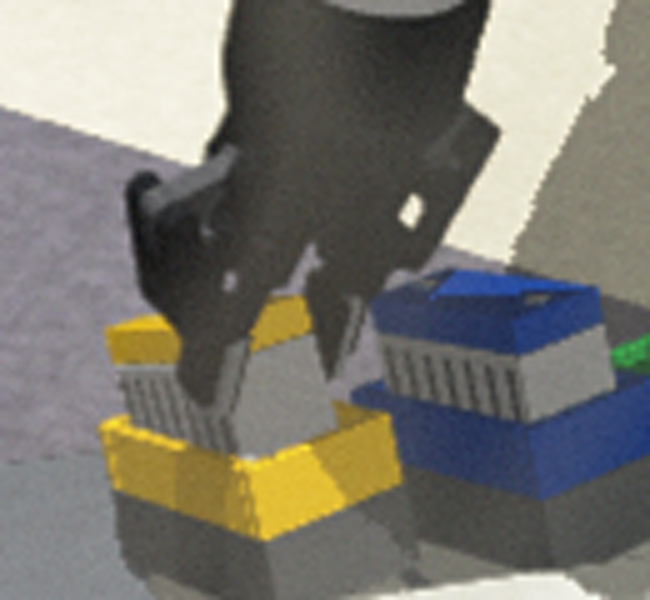

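View pics/y12.png

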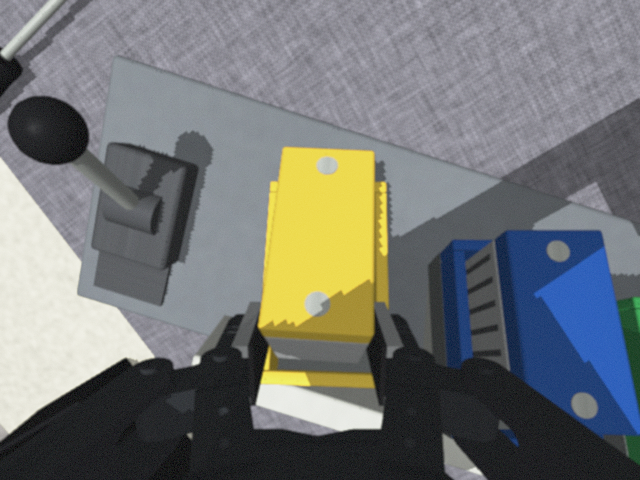

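Call:
{"name": "drive_tool", "arguments": {"deltas": [[[-0.001,0.001,-0.003],0.0],[[0.0,0.001,-0.003],0.0],[[0.0,0.001,-0.003],0.0]]}}

```text
time_s: 27.75
eef_pos: [0.6253, 0.1361, 0.1169]
eef_rot: [-0.003, -0.483, 0.875, -0.039]
wrist_force: [0.6, 1.1, 5.0]
opening: 0.475
```

```bash
python3 pos.py yellow;python3 lk.py y13; python3 ss.py ys13 350 200 480 320
```

```text
27.75 [625.3 136.1 116.9] u 5.6 v -1.2 yawerr 0.3 toolz [ 0.034 -0.072 -0.997] F [0.6 1.1 5. ] op 0.475
27.8 [625.3 136.3 116.5] toolx 237.92 F [1.8 3.9 7.2] op 0.472 q6 -2.48 z [ 0.034 -0.071 -0.997]
```

View pics/ys13.png

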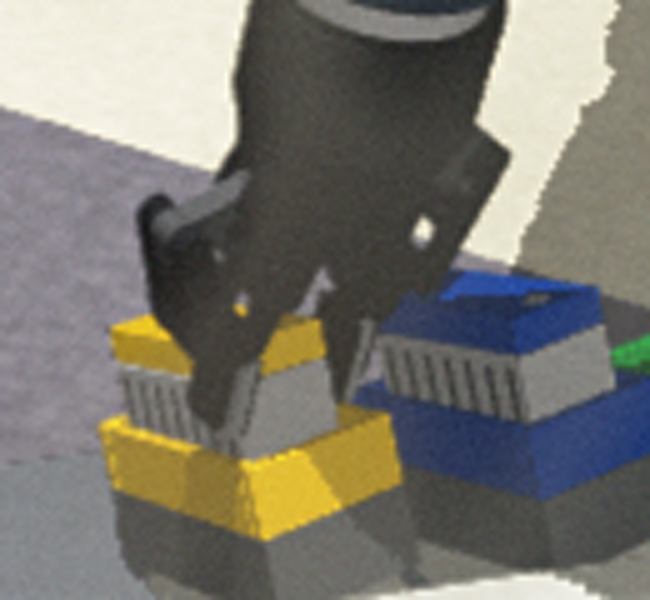

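View pics/y13.png

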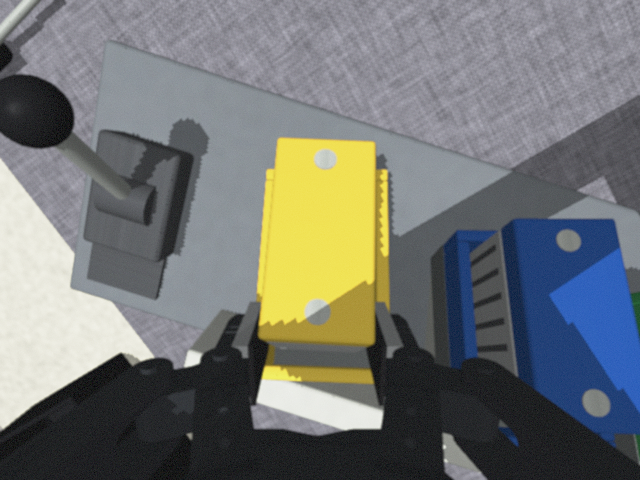

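Call:
{"name": "drive_tool", "arguments": {"deltas": [[[0.0,0.0,-0.002],0.0],[[0.0,0.0,0.0],0.0],[[0.0,0.0,0.001],0.0]], "gripper": 0.5}}

```text
time_s: 28.15
eef_pos: [0.6252, 0.1361, 0.114]
eef_rot: [-0.003, -0.483, 0.875, -0.039]
wrist_force: [0.3, -0.8, -0.8]
opening: 0.499
```

Call:
{"name": "drive_tool", "arguments": {"deltas": [[[0.0,0.0,0.01],0.0],[[0.0,0.0,0.025],0.0],[[0.0,0.0,0.04],0.0],[[0.0,0.0,0.025],0.0],[[0.0,0.0,0.0],0.0]], "gripper": 0.62}}

```text
time_s: 28.65
eef_pos: [0.6214, 0.1353, 0.2159]
eef_rot: [-0.007, -0.483, 0.875, -0.038]
wrist_force: [0.3, 0.5, -0.1]
opening: 0.619
```

```bash
python3 pos.py yellow;python3 lk.py y14; python3 ss.py ys14 350 200 480 320
```

```text
28.65 [621.4 135.3 215.9] u 2.9 v 1.7 yawerr 0.3 toolz [ 0.024 -0.073 -0.997] F [ 0.3  0.5 -0.1] op 0.619
28.7 [620.7 135.3 214.1] toolx 237.91 F [ 0.3  0.1 -0.2] op 0.621 q6 -2.5 z [ 0.022 -0.073 -0.997]
```

View pics/ys14.png

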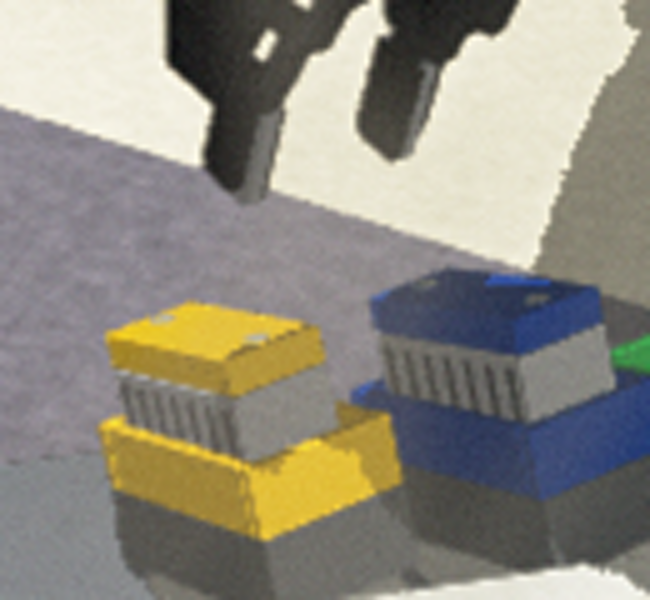

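View pics/y14.png

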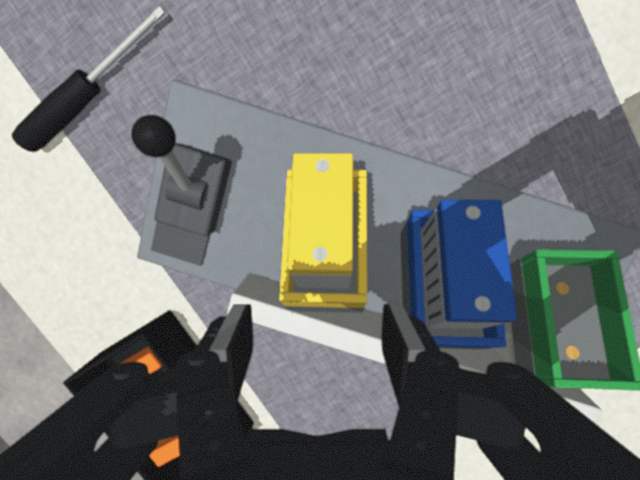

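Call:
{"name": "drive_tool", "arguments": {"deltas": [[[-0.006,-0.03,0.0],-0.07],[[-0.006,-0.045,0.0],-0.11],[[-0.006,-0.045,0.0],-0.11],[[-0.006,-0.045,0.0],-0.11],[[-0.006,-0.045,0.0],-0.11],[[-0.006,-0.045,0.0],-0.11],[[-0.006,-0.045,0.0],-0.11],[[-0.006,-0.045,-0.01],-0.11],[[-0.006,-0.045,-0.01],-0.11],[[-0.006,-0.04,-0.015],-0.1]], "gripper": 0.8}}

```text
time_s: 29.75
eef_pos: [0.5453, -0.3005, 0.1568]
eef_rot: [-0.036, 0.035, 0.999, -0.015]
wrist_force: [0.3, 0.3, 0.0]
opening: 0.797
```

Call:
{"name": "drive_tool", "arguments": {"deltas": [[[0.0,-0.01,-0.01],-0.03],[[0.0,0.0,0.0],0.0],[[0.0,0.0,0.0],0.0]]}}

```text
time_s: 30.05
eef_pos: [0.5395, -0.3132, 0.1381]
eef_rot: [-0.042, 0.055, 0.998, -0.011]
wrist_force: [-0.3, -0.8, 0.2]
opening: 0.802
```

```bash
python3 lk.py g1 green
```

```text
30.1 [ 539.5 -312.7  138.1] toolx 173.79 F [-0.1  0.5 -0.9] op 0.802 q6 -2.12 z [-0.084 -0.017 -0.996]
green [313. 303.] (array([ 560.3, -320.5]), -4.6, array([80.6, 39.2]))
```

View pics/g1.png

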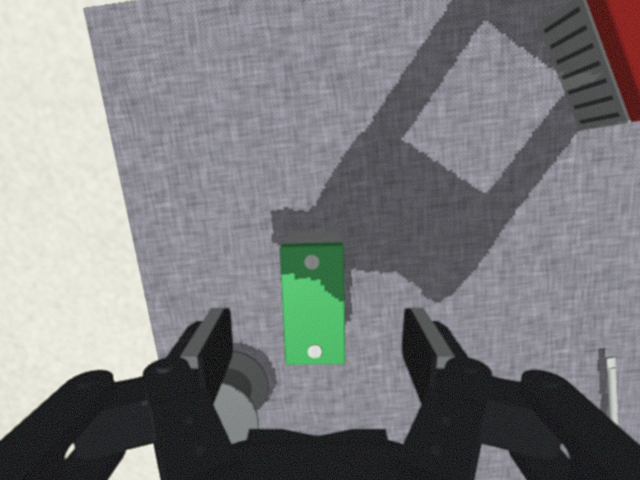

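```bash
python3 - <<'E'
from h import *
t=camera("top");cv2.imwrite("pics/tsp.png",cv2.resize(t["frame"][190:300,400:500,::-1],None,fx=6,fy=5))
w=camera("wrist")
print(plane(t,[(457,231)],.05),plane(w,[(238,378)],.05))
E
```

```text
[[ 0.64074362 -0.39653446  0.05      ]] [[ 0.61303005 -0.37890812  0.05      ]]
```

View pics/tsp.png

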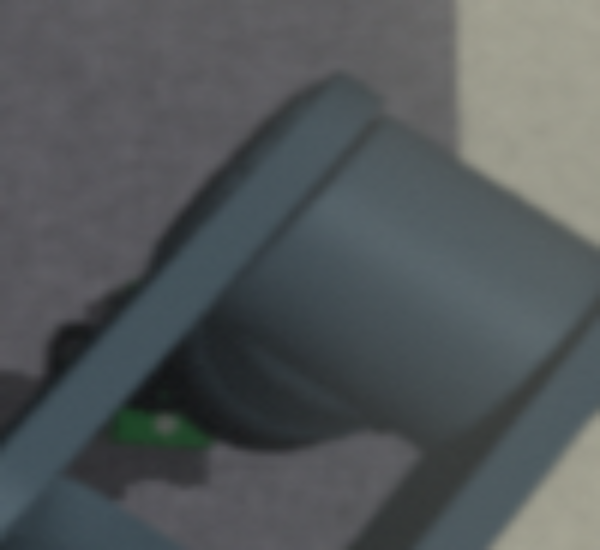

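Call:
{"name": "drive_tool", "arguments": {"deltas": [[[0.005,-0.004,-0.02],0.014],[[0.004,-0.004,-0.03],0.014],[[0.001,0.0,-0.025],0.0],[[0.0,0.0,-0.013],0.0],[[0.0,0.0,-0.005],0.0],[[0.0,0.0,0.0],0.0]]}}

```text
time_s: 30.8
eef_pos: [0.5574, -0.3152, 0.0513]
eef_rot: [-0.035, 0.033, 0.999, -0.016]
wrist_force: [-0.2, 0.4, 0.5]
opening: 0.798
```

```bash
python3 lk.py g2 green
```

```text
30.85 [ 557.7 -315.5   52. ] toolx 176.3 F [-0.4 -0.1  0.4] op 0.798 q6 -2.14 z [-0.071 -0.03  -0.997]
green [305. 331.] (array([ 560.3, -320.6]), -4.3, array([81. , 39.4]))
```

Call:
{"name": "drive_tool", "arguments": {"deltas": [[[-0.002,-0.003,-0.007],-0.008],[[-0.002,-0.002,-0.008],0.0],[[0.0,0.0,-0.004],0.0],[[0.0,0.0,0.0],0.0]], "gripper": 0.65}}

```text
time_s: 31.25
eef_pos: [0.5551, -0.3224, 0.0352]
eef_rot: [-0.033, 0.037, 0.999, -0.018]
wrist_force: [-0.4, 0.1, -0.2]
opening: 0.651
```

```bash
python3 lk.py g3 green
```

```text
31.3 [ 555.2 -322.5   35.4] toolx 175.8 F [ 1.1 -0.6  0. ] op 0.649 q6 -2.14 z [-0.066 -0.033 -0.997]
green [322. 341.] (array([ 554.8, -320.1]), -4.6, array([71.1, 39.2]))
```

Call:
{"name": "drive_tool", "arguments": {"deltas": [[[-0.001,0.001,-0.003],0.0],[[0.0,0.0,0.0],0.0]]}}

```text
time_s: 31.5
eef_pos: [0.5542, -0.3217, 0.0325]
eef_rot: [-0.032, 0.037, 0.999, -0.018]
wrist_force: [0.1, -0.3, -0.0]
opening: 0.65
```

Call:
{"name": "drive_tool", "arguments": {"deltas": [[[0.0,0.0,0.0],0.0],[[0.0,0.0,0.0],0.0],[[0.0,0.0,0.0],0.0]], "gripper": 0.3}}

```text
time_s: 31.8
eef_pos: [0.5547, -0.3216, 0.0331]
eef_rot: [-0.032, 0.037, 0.999, -0.018]
wrist_force: [0.4, -1.2, -1.8]
opening: 0.463
```

```bash
python3 lk.py g4 green
```

```text
31.85 [ 554.7 -321.7   33.1] toolx 175.78 F [-0.6 -0.4  0.3] op 0.46 q6 -2.14 z [-0.065 -0.033 -0.997]
green [317. 342.] (array([ 553.7, -321.2]), -4.7, array([68.6, 39.9]))
```

View pics/g4.png

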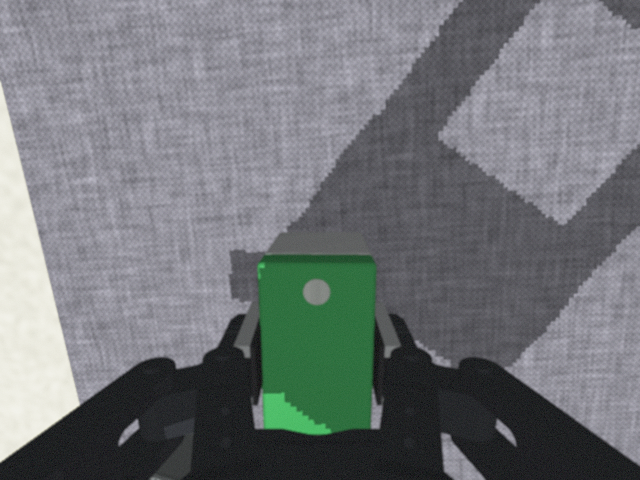

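Call:
{"name": "drive_tool", "arguments": {"deltas": [[[0.0,0.0,0.02],0.0],[[0.0,0.0,0.04],0.0],[[0.0,0.0,0.045],0.0],[[0.0,0.0,0.045],0.0],[[-0.003,0.02,0.015],0.04],[[-0.005,0.042,0.0],0.08],[[-0.006,0.045,0.0],0.08],[[-0.006,0.045,0.0],0.08],[[-0.006,0.045,0.0],0.08],[[-0.006,0.045,0.0],0.08]]}}

```text
time_s: 32.85
eef_pos: [0.5143, -0.0744, 0.1954]
eef_rot: [-0.033, -0.184, 0.982, -0.023]
wrist_force: [0.4, 0.1, -2.7]
opening: 0.457
```

Call:
{"name": "drive_tool", "arguments": {"deltas": [[[-0.006,0.045,0.0],0.08],[[-0.006,0.045,0.0],0.08],[[-0.006,0.045,0.0],0.08],[[-0.006,0.045,0.0],0.08],[[-0.006,0.045,0.0],0.08],[[-0.006,0.045,0.0],0.08],[[-0.005,0.03,0.0],0.08],[[0.0,0.0,0.0],0.03],[[0.0,0.0,0.0],0.0]]}}

```text
time_s: 33.75
eef_pos: [0.4621, 0.243, 0.1895]
eef_rot: [-0.029, -0.477, 0.878, -0.03]
wrist_force: [0.2, -0.5, -3.7]
opening: 0.457
```

```bash
python3 pos.py green;python3 lk.py g5
```

```text
33.75 [462.1 243.  189.5] u -49.6 v 1.6 yawerr -0.5 toolz [-0.023 -0.08  -0.997] F [ 0.2 -0.5 -3.7] op 0.457
33.8 [462.1 242.7 189.4] toolx 236.99 F [-1.  -0.2 -4.1] op 0.459 q6 -2.24 z [-0.023 -0.079 -0.997]
```

View pics/g5.png

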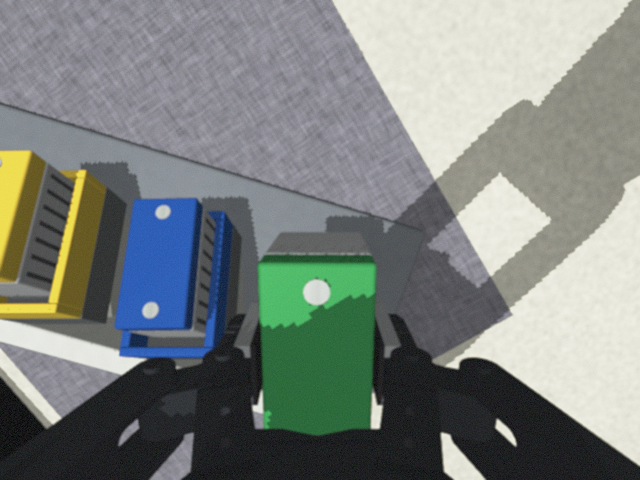

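Call:
{"name": "drive_tool", "arguments": {"deltas": [[[0.007,0.01,0.0],0.005],[[0.008,0.011,-0.004],0.005],[[0.006,0.007,-0.012],0.0],[[0.0,0.001,-0.008],0.0],[[0.0,0.0,0.0],0.0]]}}

```text
time_s: 34.3
eef_pos: [0.487, 0.2686, 0.1642]
eef_rot: [-0.029, -0.476, 0.879, -0.03]
wrist_force: [-0.2, 0.2, -4.5]
opening: 0.457
```

```bash
python3 pos.py green
```

```text
34.3 [487.  268.6 164.2] u -14.6 v -5.7 yawerr -0.7 toolz [-0.023 -0.08  -0.997] F [-0.2  0.2 -4.5] op 0.457
```

Call:
{"name": "drive_tool", "arguments": {"deltas": [[[-0.002,0.003,0.0],0.01],[[-0.001,0.002,-0.004],0.0],[[0.0,0.0,-0.004],0.0],[[0.0,0.0,-0.004],0.0]]}}

```text
time_s: 34.7
eef_pos: [0.4843, 0.2719, 0.1545]
eef_rot: [-0.029, -0.479, 0.877, -0.031]
wrist_force: [-14.1, -10.3, 28.3]
opening: 0.458
```

```bash
python3 pos.py green
```

```text
34.7 [484.3 271.9 154.5] u -13.3 v -1.7 yawerr -0.2 toolz [-0.021 -0.082 -0.996] F [-14.1 -10.3  28.3] op 0.458
```

Call:
{"name": "drive_tool", "arguments": {"deltas": [[[0.0,0.002,-0.008],0.0],[[0.0,0.002,-0.008],0.0],[[0.0,0.002,-0.008],0.0]]}}

```text
time_s: 35.0
eef_pos: [0.485, 0.2707, 0.1467]
eef_rot: [-0.033, -0.479, 0.876, -0.038]
wrist_force: [-17.5, -23.3, 38.6]
opening: 0.462
```

```bash
python3 pos.py green
```

```text
35.0 [485.  270.7 146.7] u -13.9 v -2.9 yawerr -0.1 toolz [-0.02  -0.099 -0.995] F [-17.5 -23.3  38.6] op 0.462
```

Call:
{"name": "drive_tool", "arguments": {"deltas": [[[-0.001,0.003,-0.008],0.0],[[-0.001,0.003,-0.008],0.0]]}}

```text
time_s: 35.2
eef_pos: [0.4846, 0.27, 0.144]
eef_rot: [-0.035, -0.479, 0.876, -0.046]
wrist_force: [-18.9, -21.3, 38.7]
opening: 0.457
```

```bash
python3 pos.py green;python3 lk.py g6; python3 ss.py gs6 460 190 590 310
```

```text
35.2 [484.6 270.  144. ] u -14.8 v -2.9 yawerr -0.1 toolz [-0.017 -0.113 -0.993] F [-18.9 -21.3  38.7] op 0.457
35.25 [484.5 269.9 143.9] toolx 237.51 F [-18.9 -22.3  42.5] op 0.461 q6 -2.18 z [-0.017 -0.114 -0.993]
```

View pics/gs6.png

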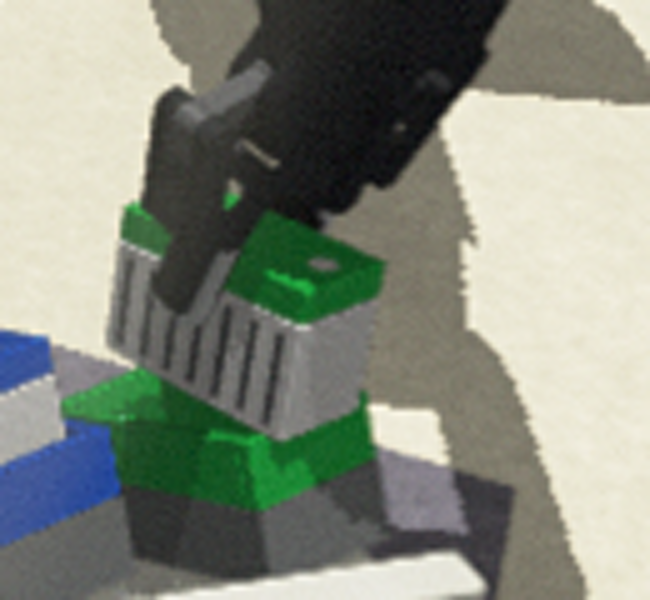

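View pics/g6.png

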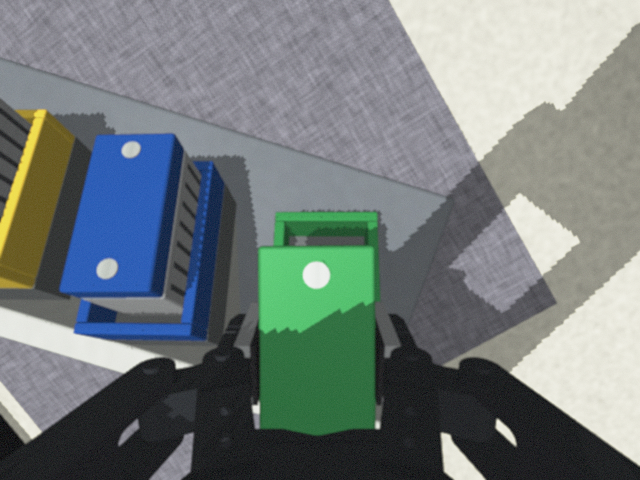

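```bash
cat > th.py <<'E'
import sys
from side import *
# th.py name col v x0 y0 pts...
s=np.load(sys.argv[1]+".npy",allow_pickle=True).item();x0,y0=float(sys.argv[4]),float(sys.argv[5])
p=np.array(list(map(float,sys.argv[6:]))).reshape(-1,2)/5+[x0,y0]
r=side(s,p,sys.argv[2],float(sys.argv[3]));print(r.round(1).tolist())
for i in range(0,len(r)-1,2):
    d=r[i+1]-r[i];print(np.hypot(*d).round(1),np.degrees(np.arctan2(d[1],d[0])).round(1))
E
python3 th.py gs6 green -.022 460 190 110 343 280 440 120 240 300 328
```

```text
[[-36.4, 38.3], [40.3, 50.6], [-44.4, 81.1], [33.5, 95.6]]
77.7 9.1
79.2 10.5
```

Call:
{"name": "drive_tool", "arguments": {"deltas": [[[0.0,0.0,0.004],0.0],[[-0.002,-0.003,0.005],0.0],[[-0.005,-0.006,0.0],0.0],[[-0.004,-0.005,0.0],0.0],[[0.0,0.0,-0.002],0.0],[[0.0,0.0,0.0],0.0]]}}

```text
time_s: 35.9
eef_pos: [0.4724, 0.2543, 0.1525]
eef_rot: [-0.034, -0.479, 0.876, -0.046]
wrist_force: [-0.7, -0.5, -3.3]
opening: 0.459
```

```bash
python3 pos.py green; python3 ss.py gs7 460 190 590 310
```

```text
35.9 [472.4 254.3 152.5] u -34.5 v -1.1 yawerr -0.1 toolz [-0.015 -0.112 -0.994] F [-0.7 -0.5 -3.3] op 0.459
```

View pics/gs7.png

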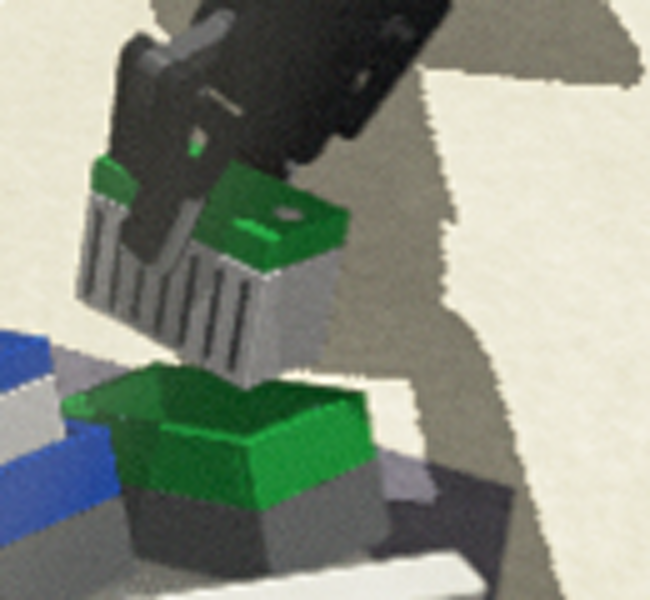

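```bash
python3 th.py gs7 green -.0205 460 190 80 297 246 390 92 192 266 275
```

```text
[[-55.8, 46.1], [21.2, 58.3], [-62.8, 90.5], [14.5, 104.5]]
78.0 9.0
78.5 10.3
```

Call:
{"name": "drive_tool", "arguments": {"deltas": [[[0.0,0.0,-0.008],0.0],[[0.0,0.0,-0.01],0.0],[[0.0,0.0,-0.009],0.0],[[0.0,0.001,-0.003],0.0],[[0.0,0.0,0.0],0.0]]}}

```text
time_s: 36.45
eef_pos: [0.4716, 0.2554, 0.1179]
eef_rot: [-0.035, -0.479, 0.876, -0.046]
wrist_force: [-0.0, 0.6, -2.9]
opening: 0.459
```

```bash
python3 pos.py green
```

```text
36.45 [471.6 255.4 117.9] u -34.0 v 0.2 yawerr -0.1 toolz [-0.018 -0.113 -0.993] F [-0.   0.6 -2.9] op 0.459
```

Call:
{"name": "drive_tool", "arguments": {"deltas": [[[0.002,0.002,-0.002],0.0],[[0.002,0.003,-0.002],0.0],[[0.001,0.002,-0.002],0.0],[[0.0,0.001,-0.002],0.0]]}}

```text
time_s: 36.85
eef_pos: [0.4775, 0.2628, 0.1114]
eef_rot: [-0.036, -0.479, 0.876, -0.047]
wrist_force: [-10.5, -13.5, 21.6]
opening: 0.459
```

```bash
python3 pos.py green
```

```text
36.85 [477.5 262.8 111.4] u -24.6 v -0.8 yawerr -0.1 toolz [-0.018 -0.117 -0.993] F [-10.5 -13.5  21.6] op 0.459
```

Call:
{"name": "drive_tool", "arguments": {"deltas": [[[0.0,0.001,-0.004],0.0],[[0.001,0.001,-0.004],0.0],[[0.0,0.001,-0.004],0.0]], "gripper": 0.472}}

```text
time_s: 37.15
eef_pos: [0.4804, 0.2655, 0.1055]
eef_rot: [-0.035, -0.479, 0.876, -0.049]
wrist_force: [-8.1, -3.9, 16.3]
opening: 0.473
```

```bash
python3 pos.py green;python3 lk.py g8; python3 ss.py gs8 460 190 590 310
```

```text
37.15 [480.4 265.5 105.5] u -20.7 v -1.8 yawerr -0.0 toolz [-0.015 -0.119 -0.993] F [-8.1 -3.9 16.3] op 0.473
37.2 [480.4 265.7 105.2] toolx 237.58 F [-6.4 -3.3 13.7] op 0.469 q6 -2.17 z [-0.015 -0.119 -0.993]
```

View pics/gs8.png

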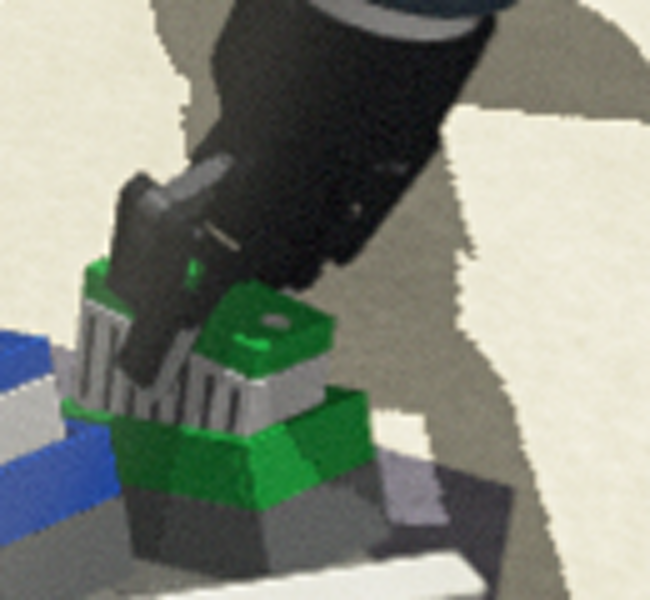

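View pics/g8.png

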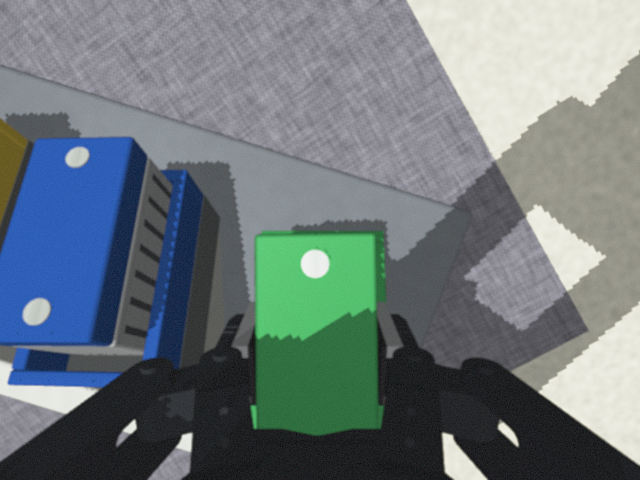

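```bash
python3 th.py gs8 green -.0215 460 190 85 297 248 378
```

```text
[[-52.9, 48.5], [21.1, 64.1]]
75.6 11.9
```

Call:
{"name": "drive_tool", "arguments": {"deltas": [[[0.001,0.002,-0.004],0.0],[[0.0,0.002,-0.004],0.0],[[0.0,0.002,-0.004],0.0]], "gripper": 0.474}}

```text
time_s: 37.55
eef_pos: [0.4833, 0.271, 0.0995]
eef_rot: [-0.035, -0.48, 0.875, -0.051]
wrist_force: [-9.9, -15.9, 28.6]
opening: 0.476
```

```bash
python3 pos.py green;python3 lk.py g9; python3 ss.py gs9 460 190 590 310
```

```text
37.55 [483.3 271.   99.5] u -14.6 v -1.4 yawerr 0.1 toolz [-0.011 -0.123 -0.992] F [ -9.9 -15.9  28.6] op 0.476
37.6 [483.3 270.9  99.7] toolx 237.66 F [-5.9 -8.7 16.8] op 0.478 q6 -2.16 z [-0.012 -0.123 -0.992]
```

View pics/gs9.png

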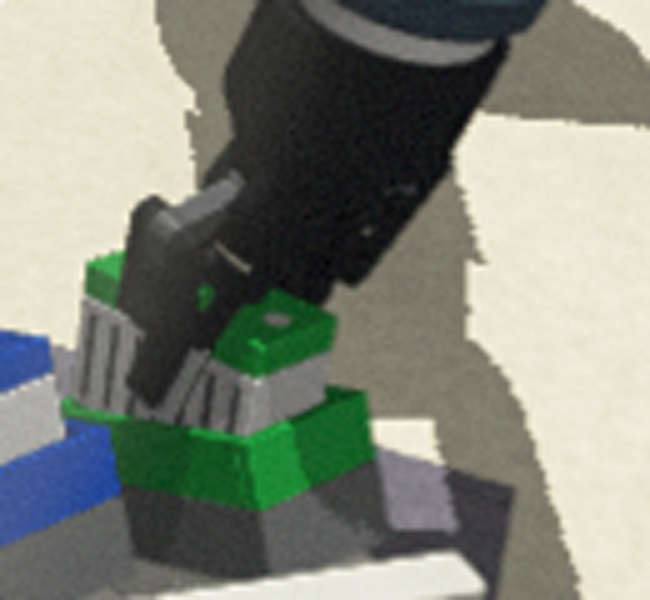

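View pics/g9.png

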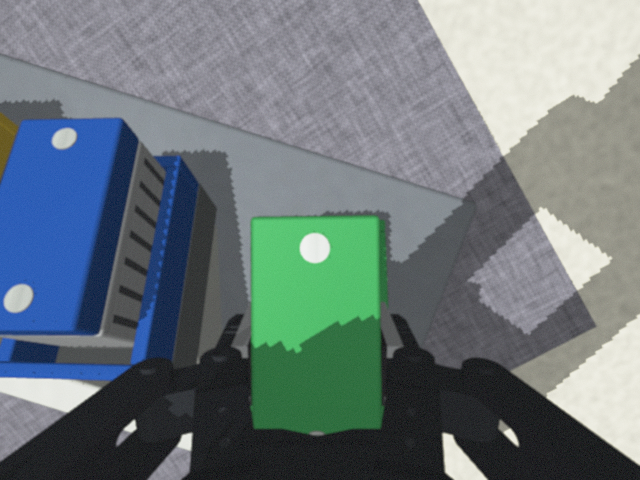

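Call:
{"name": "drive_tool", "arguments": {"deltas": [[[0.0,0.0,0.003],0.0],[[0.0,-0.001,0.004],0.0],[[0.0,0.0,0.0],0.0]], "gripper": 0.49}}

```text
time_s: 37.95
eef_pos: [0.4849, 0.2705, 0.1089]
eef_rot: [-0.033, -0.48, 0.875, -0.051]
wrist_force: [-1.2, 0.1, 0.3]
opening: 0.486
```

```bash
python3 pos.py green;python3 lk.py g10; python3 ss.py gs10 460 190 590 310
```

```text
37.95 [484.9 270.5 108.9] u -14.1 v -2.9 yawerr 0.0 toolz [-0.008 -0.121 -0.993] F [-1.2  0.1  0.3] op 0.486
38.0 [484.9 270.6 108.7] toolx 237.65 F [-0.1 -0.2  0.7] op 0.489 q6 -2.16 z [-0.008 -0.121 -0.993]
```

View pics/gs10.png

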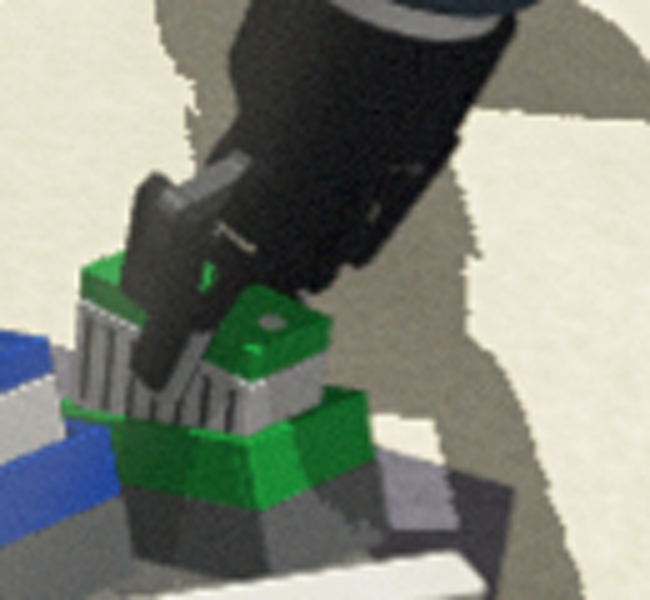

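View pics/g10.png

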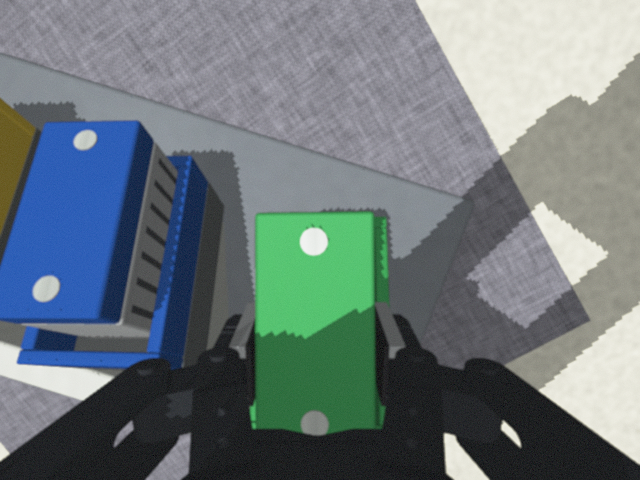

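Call:
{"name": "drive_tool", "arguments": {"deltas": [[[-0.001,0.001,0.0],0.0],[[0.0,0.0,0.0],0.0],[[-0.001,0.002,0.003],0.0],[[0.0,0.003,0.002],0.0],[[0.001,0.003,0.0],0.0],[[0.001,0.001,-0.002],0.0],[[0.0,0.001,-0.002],0.0]], "gripper": 0.44}}

```text
time_s: 38.75
eef_pos: [0.4829, 0.2756, 0.1103]
eef_rot: [-0.04, -0.479, 0.875, -0.056]
wrist_force: [-7.6, -11.6, 19.1]
opening: 0.468
```

```bash
python3 pos.py green;python3 lk.py g11; python3 ss.py gs11 460 190 590 310
```

```text
38.75 [482.9 275.6 110.3] u -10.9 v 1.5 yawerr 0.0 toolz [-0.015 -0.136 -0.991] F [ -7.6 -11.6  19.1] op 0.468
38.8 [482.7 275.6 110.2] toolx 237.66 F [-7.7 -9.  14.1] op 0.467 q6 -2.14 z [-0.016 -0.137 -0.991]
```

View pics/gs11.png

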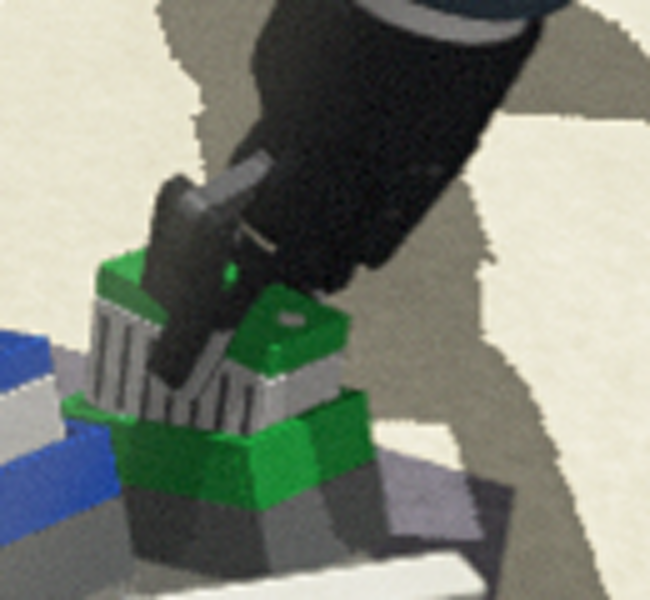

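View pics/g11.png

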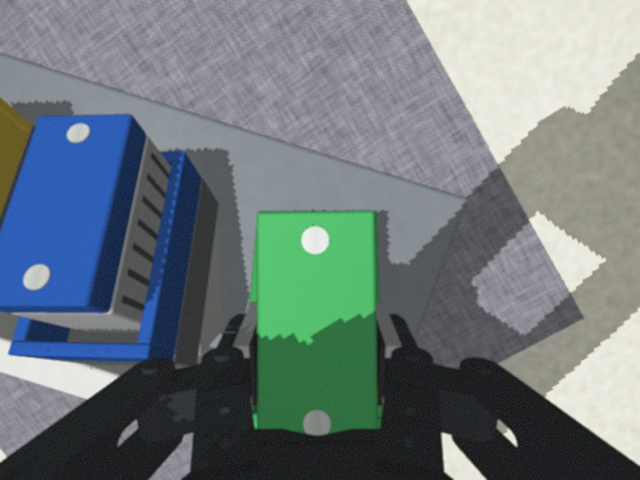

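Call:
{"name": "drive_tool", "arguments": {"deltas": [[[0.0,0.001,-0.004],0.0],[[0.001,0.001,-0.005],0.0],[[0.001,0.001,-0.005],0.0]], "gripper": 0.474}}

```text
time_s: 39.15
eef_pos: [0.4843, 0.2775, 0.1033]
eef_rot: [-0.042, -0.48, 0.874, -0.058]
wrist_force: [-24.8, -17.0, 62.3]
opening: 0.475
```

```bash
python3 pos.py green;python3 lk.py g12; python3 ss.py gs12 460 190 590 310
```

```text
39.15 [484.3 277.5 103.3] u -8.5 v 1.3 yawerr 0.1 toolz [-0.018 -0.142 -0.99 ] F [-24.8 -17.   62.3] op 0.475
39.2 [484.2 277.5 103.5] toolx 237.75 F [-18.4 -11.8  41.8] op 0.478 q6 -2.14 z [-0.018 -0.142 -0.99 ]
```

View pics/gs12.png

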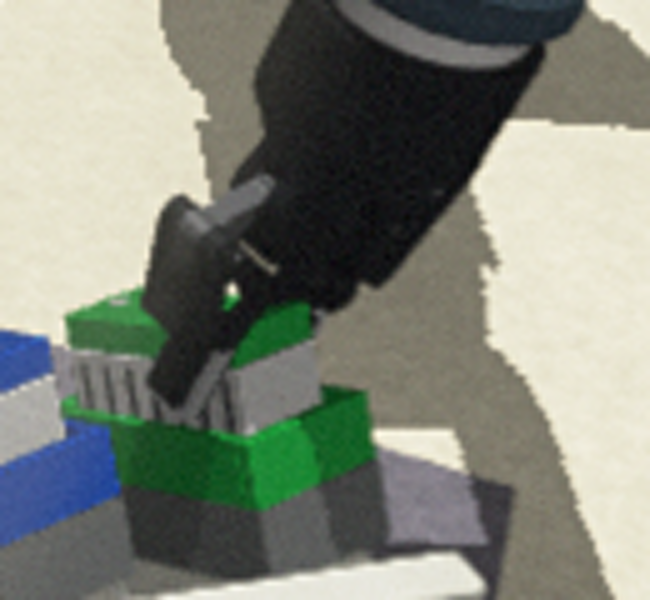

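View pics/g12.png

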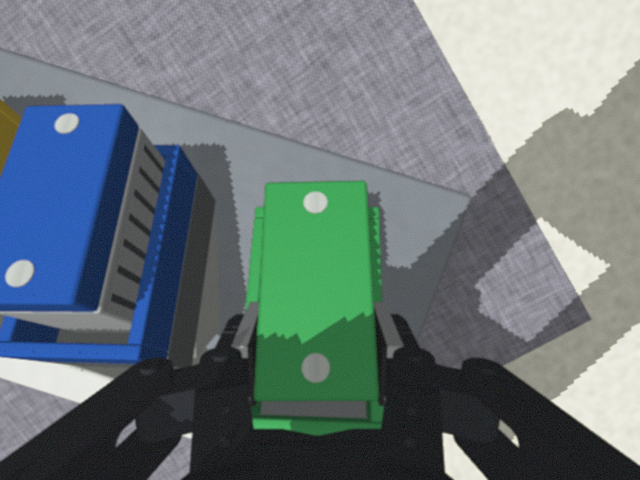

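Call:
{"name": "drive_tool", "arguments": {"deltas": [[[0.0,0.0,0.002],0.0],[[0.0,0.0,0.003],0.0],[[0.0,0.0,0.01],0.0]], "gripper": 0.5}}

```text
time_s: 39.55
eef_pos: [0.4843, 0.2785, 0.1198]
eef_rot: [-0.041, -0.48, 0.874, -0.058]
wrist_force: [-0.5, -1.3, 0.5]
opening: 0.503
```

Call:
{"name": "drive_tool", "arguments": {"deltas": [[[0.0,0.0,0.015],0.0],[[0.0,0.0,0.03],0.0],[[0.0,0.0,0.04],0.0],[[0.0,0.0,0.025],0.0],[[0.0,0.0,0.0],0.0]], "gripper": 0.62}}

```text
time_s: 40.05
eef_pos: [0.4841, 0.2797, 0.2369]
eef_rot: [-0.04, -0.481, 0.874, -0.057]
wrist_force: [0.1, 0.2, 0.4]
opening: 0.623
```

```bash
python3 pos.py green;python3 lk.py g13; python3 ss.py gs13 360 190 520 310
```

```text
40.05 [484.1 279.7 236.9] u -6.8 v 2.7 yawerr 0.2 toolz [-0.016 -0.139 -0.99 ] F [0.1 0.2 0.4] op 0.623
40.1 [483.5 279.5 235.2] toolx 237.83 F [-0.   0.7 -0.3] op 0.619 q6 -2.17 z [-0.018 -0.139 -0.99 ]
```

View pics/gs13.png

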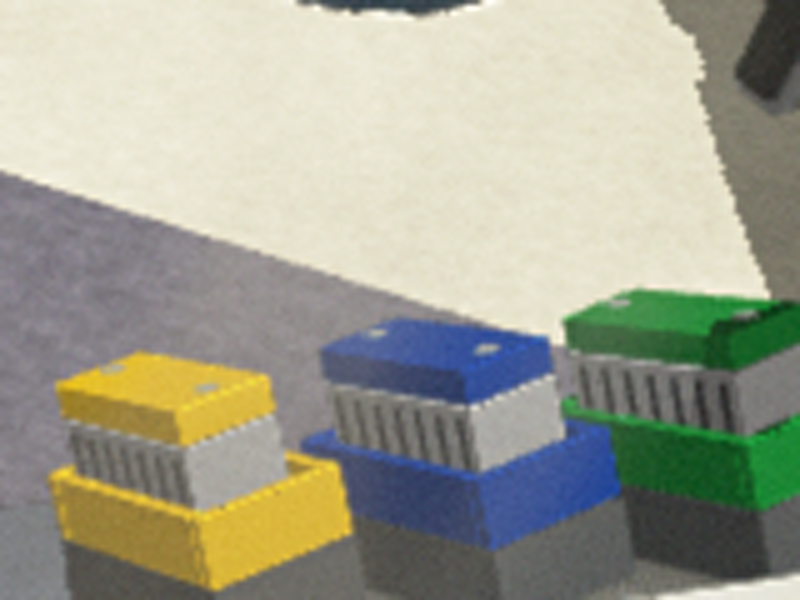

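View pics/g13.png

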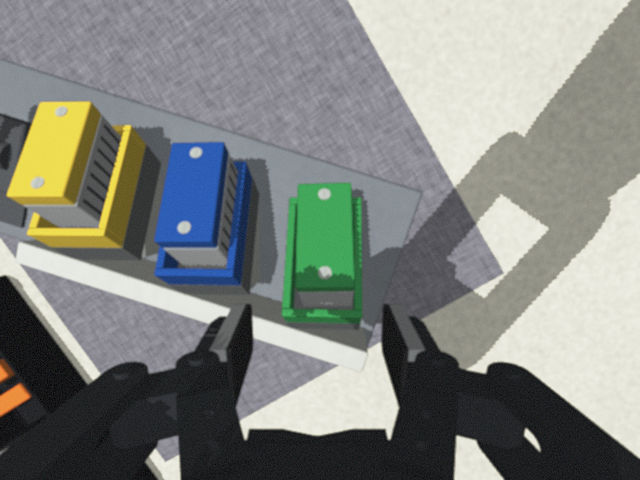

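```bash
python3 - <<'E'
from h import *
w=camera("wrist");s=np.load("gs13.npy",allow_pickle=True).item()
P=dict(yellow=[(61,112,113,369),(37,183,207,388)],blue=[(196,153,376,332),(184,228,487,349)],green=[(324,194,621,301),(325,272,747,315)])
PK=dict(green=(490,284),blue=(556,208.4),yellow=(621.3,132));a=np.radians(57.6)
for c,l in P.items():
    X=np.array([tri(w,(p[0],p[1]),s,(360+p[2]/5,190+p[3]/5)) for p in l])*1000
    d=X[1]-X[0];h=np.hypot(d[0],d[1]);o=X.mean(0)-[*PK[c],75]
    u=o[0]*np.cos(a)+o[1]*np.sin(a);v=-o[0]*np.sin(a)+o[1]*np.cos(a)
    print(c,X.round(1).tolist(),"tilt",np.degrees(np.arctan2(d[2],h)).round(1),"yaw",np.degrees(np.arctan2(d[1],d[0])).round(1),"local x %.1f y %.1f z %.1f"%(u*np.cos(np.pi/6)+o[2]*.5,v,-u*.5+o[2]*.866))
E
```

```text
yellow [[587.6, 82.6, 107.6], [615.0, 126.6, 137.5]] tilt 30.0 yaw 58.1 local x -5.6 y 2.2 z 58.1
blue [[519.4, 160.9, 108.5], [546.7, 205.1, 137.8]] tilt 29.4 yaw 58.3 local x -5.2 y 5.8 z 58.6
green [[455.9, 236.5, 109.4], [481.7, 281.1, 137.6]] tilt 28.7 yaw 60.0 local x -4.0 y 4.4 z 58.3
```

Call:
{"name": "drive_tool", "arguments": {"deltas": [[[0.012,-0.022,0.0],-0.03],[[0.02,-0.037,0.0],-0.04],[[0.02,-0.037,0.0],-0.04],[[0.02,-0.037,0.0],-0.04],[[0.02,-0.037,0.0],-0.04],[[0.02,-0.037,0.0],-0.04],[[0.02,-0.037,0.0],-0.04],[[0.015,-0.03,0.0],-0.03],[[0.005,-0.01,0.0],0.0],[[0.0,0.0,0.0],0.0]], "gripper": 0.0}}

```text
time_s: 41.2
eef_pos: [0.6262, -0.0161, 0.2095]
eef_rot: [-0.068, -0.342, 0.936, -0.041]
wrist_force: [0.2, 0.4, -0.2]
opening: -0.002
```

```bash
python3 lk.py l1; python3 - <<'E'
from h import *
t=camera("top");s=camera("scene");cv2.imwrite("pics/lt.png",t["frame"][140:380,130:500,::-1]);cv2.imwrite("pics/lsc.png",cv2.resize(s["frame"][150:390,250:570,::-1],None,fx=2,fy=2))
E
```

```text
41.25 [625.7 -15.3 209.3] toolx 220.27 F [-0.1  0.3  0.1] op 0.0 q6 -2.39 z [-0.1   -0.123 -0.987]
```

View pics/l1.png

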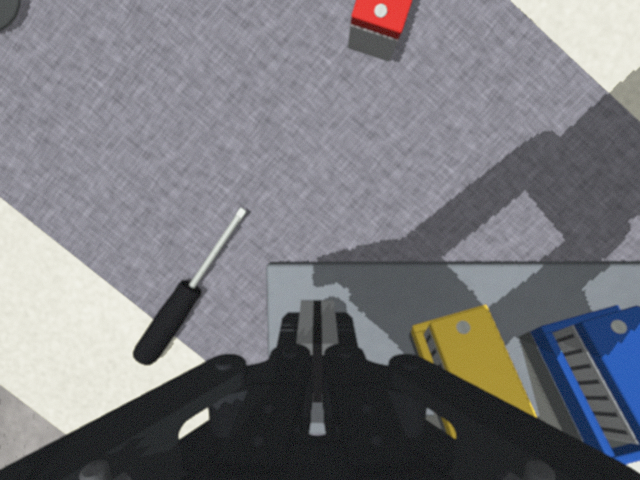

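View pics/lsc.png

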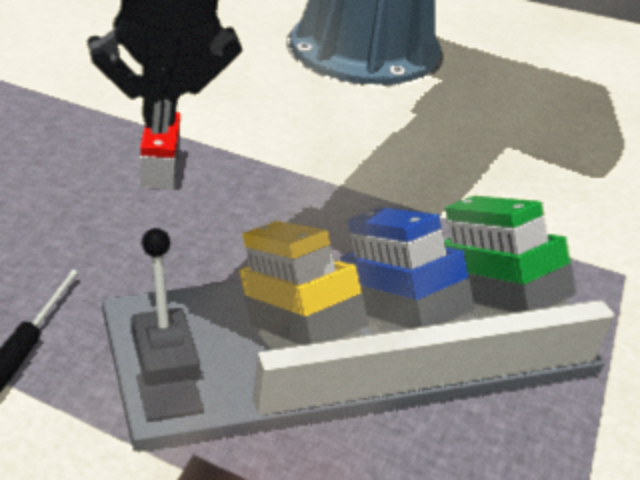

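Call:
{"name": "drive_tool", "arguments": {"deltas": [[[0.003,-0.004,-0.02],0.005],[[0.003,-0.003,-0.035],0.005],[[0.0,0.0,-0.025],0.0],[[0.0,0.0,-0.012],0.0],[[0.0,0.0,0.0],0.0]]}}

```text
time_s: 41.85
eef_pos: [0.6308, -0.0113, 0.1186]
eef_rot: [-0.065, -0.354, 0.932, -0.042]
wrist_force: [-0.0, -0.7, 0.4]
opening: 0.001
```

```bash
cat > lv.py <<'E'
from h import *
o,M,y=tool();p=o["eef_pos"]*1000
s=np.array([.757,.653]);n=np.array([-.653,.757]);b=np.array([670,10.6])
print(o["time_s"],p.round(1),"s to ball0 %.1f lateral %.1f"%((p[:2]-b)@s,(p[:2]-b)@n),"yaw",round(y+90,1),"z",M[:,2].round(3),"F",o["wrist_force"].round(1))
E
python3 lv.py
```

```text
41.85 [630.8 -11.3 118.6] s to ball0 -44.0 lateral 9.0 yaw 221.7 z [-0.091 -0.124 -0.988] F [-0.  -0.7  0.4]
```

Call:
{"name": "drive_tool", "arguments": {"deltas": [[[0.003,-0.004,-0.005],0.0],[[0.003,-0.003,-0.005],0.0],[[0.0,0.0,0.0],0.0]]}}

```text
time_s: 42.15
eef_pos: [0.6388, -0.0172, 0.1112]
eef_rot: [-0.063, -0.355, 0.932, -0.043]
wrist_force: [0.0, -0.2, -0.7]
opening: -0.002
```

```bash
python3 lv.py
```

```text
42.15 [638.8 -17.2 111.2] s to ball0 -41.8 lateral -0.7 yaw 221.8 z [-0.086 -0.125 -0.988] F [ 0.  -0.2 -0.7]
```

Call:
{"name": "drive_tool", "arguments": {"deltas": [[[0.008,0.007,0.0],0.0],[[0.008,0.007,0.0],0.0],[[0.008,0.007,0.0],0.0],[[0.008,0.007,0.0],0.0],[[0.008,0.007,0.0],0.0],[[0.008,0.007,0.0],0.0]]}}

```text
time_s: 42.75
eef_pos: [0.6923, 0.0269, 0.1148]
eef_rot: [-0.061, -0.354, 0.932, -0.045]
wrist_force: [-0.0, -1.0, 0.8]
opening: 0.002
```

```bash
python3 lv.py
```

```text
42.75 [692.3  26.9 114.8] s to ball0 27.5 lateral -2.3 yaw 221.7 z [-0.082 -0.126 -0.989] F [-0.  -1.   0.8]
```

Call:
{"name": "drive_tool", "arguments": {"deltas": [[[0.007,0.007,-0.001],0.0],[[0.007,0.007,-0.001],0.0],[[0.006,0.006,-0.001],0.0],[[0.004,0.004,0.0],0.0]]}}

```text
time_s: 43.15
eef_pos: [0.7161, 0.0511, 0.1105]
eef_rot: [-0.066, -0.354, 0.932, -0.046]
wrist_force: [-24.0, -20.6, 12.8]
opening: -0.002
```

```bash
python3 lv.py; python3 ss.py l2 290 200 450 320
```

```text
43.15 [716.1  51.1 110.5] s to ball0 61.3 lateral 0.6 yaw 221.8 z [-0.09  -0.132 -0.987] F [-24.  -20.6  12.8]
```

View pics/l2.png

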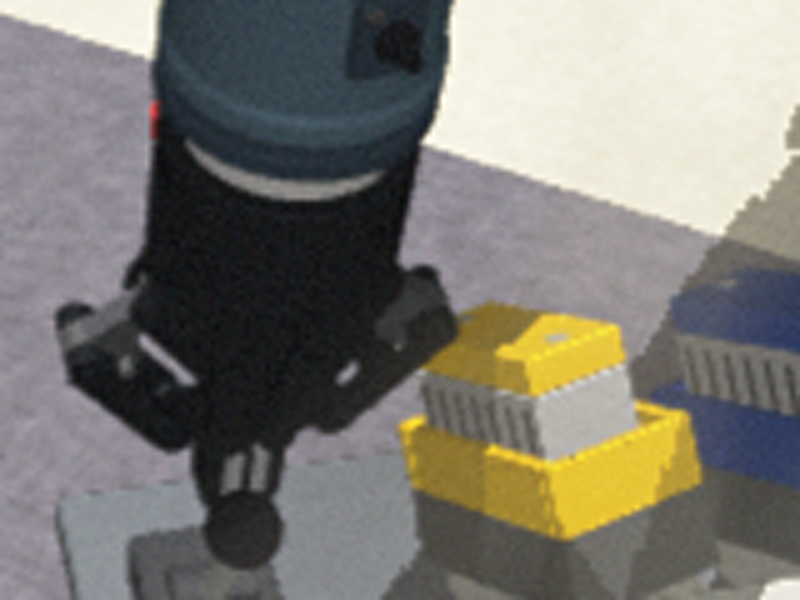

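Call:
{"name": "drive_tool", "arguments": {"deltas": [[[-0.005,-0.004,0.0],0.0],[[-0.015,-0.013,0.0],0.0],[[-0.02,-0.017,0.01],0.0],[[-0.02,-0.017,0.03],0.0],[[-0.03,-0.03,0.04],0.0],[[-0.03,-0.03,0.03],0.0],[[-0.02,-0.02,0.0],0.0],[[0.0,0.0,0.0],0.0]]}}

```text
time_s: 44.0
eef_pos: [0.5756, -0.0765, 0.2148]
eef_rot: [-0.068, -0.355, 0.931, -0.045]
wrist_force: [0.1, -0.1, 0.3]
opening: 0.002
```

```bash
python3 lv.py; python3 - <<'E'
from h import *
t=camera("top");s=camera("scene");np.save("lt3.npy",t,allow_pickle=True);np.save("ls3.npy",s,allow_pickle=True)
cv2.imwrite("pics/l3t.png",cv2.resize(t["frame"][150:350,140:480,::-1],None,fx=2.3,fy=2.3));cv2.imwrite("pics/l3s.png",cv2.resize(s["frame"][170:390,200:570,::-1],None,fx=2.1,fy=2.1))
E
```

```text
44.0 [575.6 -76.5 214.8] s to ball0 -128.3 lateral -4.3 yaw 221.9 z [-0.094 -0.132 -0.987] F [ 0.1 -0.1  0.3]
```

View pics/l3t.png

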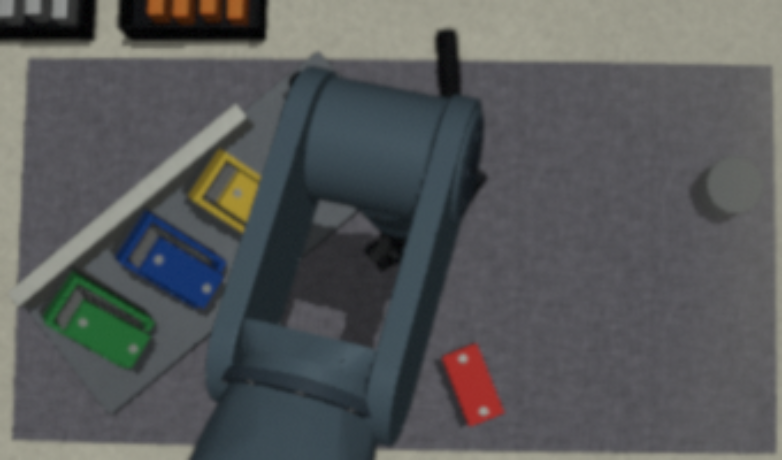

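View pics/l3s.png

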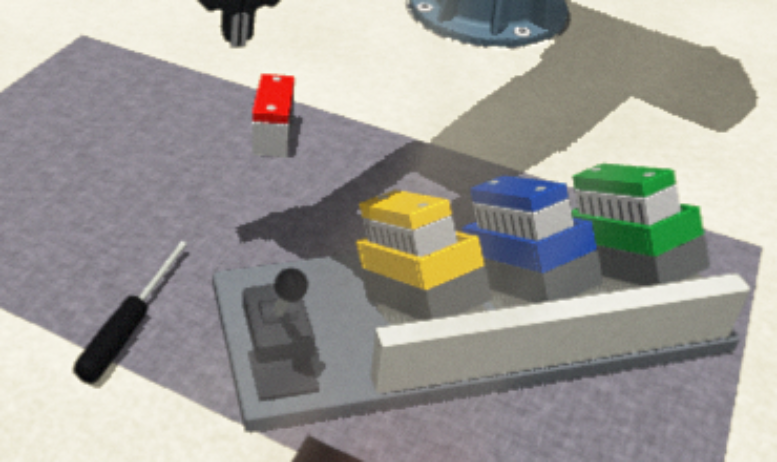

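```bash
python3 - <<'E'
from h import *
s=np.load("ls3.npy",allow_pickle=True).item()
print(plane(s,[(338.6,305.7)],.121))
E
```

```text
[[0.73587125 0.06830824 0.121     ]]
```

```bash
python3 -c "
from bench import hand_in
print(hand_in())"
```

```text
the job is handed in; nothing more can be done
None
```

All three modules are in the pockets of their own colours, cap up, and the clamp lever is over at its far stop. I handed in at 44 s of the 72 s, with the arm clear.

**Module seating:** I triangulated the cap screws from two cameras with the modules released. The caps tilt 30.0° (yellow), 29.4° (blue) and 28.7° (green). The cap tops stand 58 to 59 mm above the pocket floors, where 60 mm is nominal, so I take all three as fully home. The measured sideways offsets were 2.2, 5.8 and 4.4 mm. The blue and green values exceed the 4 mm of play in the pockets, so I put that down to measurement error.

**Lever:** after release, the ball is at (0.736, 0.068) m, against about (0.735, 0.067) m expected at the stop. It met firm resistance there, about 34 N.

**What did not go cleanly:**
- The tool can only turn about the vertical, so I tilted each module by pressing it against its pocket and letting it turn in a loosened grip.
- **Yellow:** it slipped in the loosened grip while on the pocket rim, and one end dropped roughly 25 to 30 mm into the pocket. I gripped it again and lowered it properly.
- **Blue and green:** blue's low end settled the last 10° or so after the grip opened. Green swung the last 15° or so in one short push.
- **Forces:** the highest wrist force I read was about 80 N. In two of the presses the fingertips also rested on the pocket rims, at about 45 to 70 N by the wrist reading.
- **Tool tilt:** the tool leaned about 9° by the end.

I never touched the red module, the screwdriver or the spool. In the last pictures they look undisturbed, though I did not measure them again.

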